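# Set the bar jig's fence with its worn screw, then seat the mould

### The job

Reset the fence of the chocolate-bar jig to the red mark, moving it only with the red-handled crank: its screw is worn and has lost motion, so wind the fence away from the mould until its black pointer is clearly past the mark (a good 5 mm), then wind it back until the pointer lines up with the mark. Then slide the loaded mould along the bed square against the fence, press it home gently for a moment (about 10 N, never over 15) without shifting the fence, and let go of everything, leaving the other things on the table alone.

Things in the scene. Friction and masses are not known exactly. Their poses are not given: they have to be found in the camera images.
- jig: the jig, bolted down: aluminium bed 170 x 385 mm, its top 20 mm above the table, with a blue gearbox at one end. Origin on the table under the bed. Its y axis is the slide direction: +y points from the mould to the gearbox ('away from the mould'); z up. Two white guide strips, 106 mm apart and 10 mm high above the bed, run along y at x = -57 and +57 mm, from y = -175 to +95 mm. The gearbox fills x = -45..45 and y = 112..192 mm and is 70 mm high
- crank (a joint): crank angle in rad, clockwise positive seen from above. 30 mm of screw travel a turn (4.775 mm per rad); clockwise drives the fence away from the mould (+y of the jig), counter-clockwise back towards it. On each reversal about 6 mm of screw travel (1.26 rad) is lost before the fence follows. Turning takes about 0.2 N m; it stays where it is left. Stops at -5 and 12 rad
- crank_axis (a point): point on the crank's vertical axis, 104 mm above the table, at the height of crank_peg
- crank_peg (a point): middle of the upright red crank handle: round, 16 mm in diameter, 42 mm tall (84 to 126 mm above the table), spinning freely on its own pin, 45 mm from the crank's axis. The steel crank arm below it ends 82 mm above the table
- fence_pointer (a point): tip of the fence's black pointer, over the white scale (5 mm ticks) on the jig's +x side, 43 mm above the table. The fence is a white block 98 mm wide (x), 14 mm thick and 38 mm high whose top is 60 mm above the table; a steel yoke behind it reaches to 42 mm from its face. It slides along the jig's y with about 3 N of friction. The pointer lies 1.5 mm in +y from the plane of the fence's face (the face towards the mould)
- fence_face (a point): centre line of the fence's face that looks at the mould (-y of the jig), 33 mm above the table
- mark_tip (a point): tip of the red set mark, a red clip with a white line fixed on the jig's scale; its axes are the jig's. The fence is set when fence_pointer and mark_tip have the same position along the jig's y. The fence starts on the mould's side of it
- mould: pale blue mould, 100 mm (x) x 90 mm (y) x 22 mm high, holding six brown bars, about 0.4 kg, lying loose on the bed between the guides (3 mm clear on each side). Origin at the centre of its underside, axes about as the jig's. It takes 1.5 to 4 N to slide it, so the fence feels that much less than the hand gives. Push it at the middle of its -y face
- mould_front (a point): middle of the mould's +y face, the face that goes against the fence
- bowl: steel bowl, 140 mm across, 60 mm high, bystander
- jug: clear measuring cup, 72 mm across, 75 mm high, bystander
- tub: clear plastic tub, 130 x 100 x 60 mm, bystander
- spoon: spoon, bystander
- spray: white bottle, 72 mm across, 200 mm high, bystander
- spatula: spatula, bystander
- sparemould: empty pale blue mould, 100 x 90 x 22 mm, lying on the table beside the jig, bystander
Not all that is in view belongs to the job. What is shaped like the mould but orange or purple is not meant.

How it is judged:
On the way, in this order (a step that is already met when the one before it is completed fails the run):
1. the fence's pointer has been wound at least 3 mm past the mark, away from the mould (y of fence_pointer in the frame of mark_tip above 0.003 m), for 0.05 s.
2. the pointer has been wound back to within 2 mm of the mark, the mould not yet touching the fence (y of fence_pointer in the frame of mark_tip between -0.002 and 0.002 m and contact force between mould and fence below 0.1 N), for 0.2 s.
3. the mould is pressed against the fence with at least 5 N while the pointer stays within 2 mm of the mark (contact force between mould and fence above 5 N and y of fence_pointer in the frame of mark_tip between -0.002 and 0.002 m), for 0.2 s.
At the end, for the whole second after the job is handed in: The fence's pointer is within 2 mm of the mark along the jig, and the mould lies flat and still on the bed, square to the jig within 0.04 rad, its front face within 2 mm of the fence (y of fence_pointer in the frame of mark_tip between -0.002 and 0.002 m and y of mould_front in the frame of fence_face above -0.002 m and angle between the y axis of mould and the y axis of jig, either way round below 0.04 rad and z of mould in the frame of jig below 0.023 m and angle between mould's own z axis and vertical below 0.05 rad and linear speed of mould below 0.01 m/s); the robot touches nothing.
It fails at once if the robot touches the fence itself (it is to be moved only with the crank) (contact force between any of the fingers, the arm and fence above 0.5 N).
It fails at once if the mould is pressed against the fence with more than 15 N (contact force between mould and fence above 15 N).
It fails at once if the mould is lifted more than 10 mm off the bed instead of slid (z of mould in the frame of jig above 0.03 m).
It fails at once if another thing on the table is moved by more than 20 mm (distance of any of bowl, jug, tub, spoon, spray, spatula, sparemould from where it was at the start of the episode above 0.02 m).
It also fails if it takes over 72 s, if anything falls off the work surface, if the arm or the gripper's body presses on something with over 40 N, if the wrist force passes 120 N, or if a joint passes its speed limit or range.

### The arm

A 6-joint arm with a two-finger parallel gripper is mounted at the origin on the work surface. World frame = base frame: x ahead of the robot, y to its left, z up, the work surface at z = 0. Lengths are in m, angles in rad, forces in N, time in s.
With the tool pointing down it reaches from about 0.35 to 0.975 m from the base axis. Payload 4.9 kg.
Tool frame: the origin (TCP) lies midway between the tips of the shut fingers; the grasp point (between the pads) lies 19 mm behind it; y points along the fingers, z is the direction in which the jaws open and shut, and the axes are right-handed (so a half turn about y gives the same grasp; the last joint's range is limited). The gripper opens to 85 mm and grips with 20 to 120 N. Pads are 22 mm wide; open, the fingers measure 114 mm over their backs; the gripper's body (76 mm by 85 mm) begins 54 mm behind the grasp point. The pads swing forward as they close: fully open they stand 13 mm farther back than shut.
Start: joints at [-1.371, 0.053, 1.613, -0, 1.476, -0.119], TCP at [0.196, -0.593, 0.194] pointing down, gripper open.
Joint ranges: [-3.01, 3.01], [-1.01, 2.22], [0.06, 2.58], [-1.02, 4.17], [0.09, 2.62], [-3.14, 3.14]. Speed limits (rad/s): [2.57, 2.57, 3.14, 3.14, 3.14, 3.14].

### API

Orientations are given as a unit quaternion [w, x, y, z].
In Python, from plant import * gives the robot as it stands.
- The arm moves only by the shell command python3 -m crank 'ROWS'. ROWS is JSON, a list that holds one entry, the list of rows, each a list of 5 numbers: the gripper command: -1 is shut, 1 is fully open, values between are in proportion, then the shift along the tool's x, y, z in cm, then the turn about the tool's y in degrees. In form: [[[jaw, dx, dy, dz, twist], ...]]. A call has 1 to 8 rows; each row shifts and turns the commanded pose from where the row before left it, along the tool's axes as they then stand; what a row does not reach is not made up. A row lasts 1/8 s, in which the tool goes at most 62.5 mm and 10.7 degrees, less where a joint would pass 70% of its speed; a pose out of reach is approached as far as the arm can. A call with a gripper value outside its range is refused whole. The fingers move at their own pace and stop on an object; the grip force is fixed at half the most. Time passes only in rows, so rows that do not move let the fingers close. It gives the time, the measured TCP pose, the force and the opening at its end, in the units of the state.
- state(): the state, without advancing time (a new reading comes with each control period).
- grab_frame(name): name is "scene" or "top" or "wrist"; returns a dict with "frame" (384x512x3 uint8, red, green, blue), "fx", "fy", "cx", "cy" (pixels), "pose" (4x4, takes a point from camera to world coordinates). Camera axes: x right, y up, looking along -z (the intrinsics and any distortion apply to the point x, -y, -z); pixel columns grow to the right and rows downward; lengths in m; the calibration is good to about 2 mm. The wrist camera is an equidistant fisheye: a pixel r from the principal point sees the ray r / f radians off the axis. A picture is of the moment at which its call begins. There is no depth.
- job_done(): hands the job in, once; it reports no verdict.
The state is a dict: "time": time; "joint_pos": joint angles; "joint_vel": joint speeds; "joint_efforts": joint torques, N m; "tool_pos": TCP position; "tool_rot": TCP orientation; "contact_force": force on the tool from outside, world axes, zero at the start; "ft_torque": the same for the moment, N m; "gripper_width": opening from 0.0 (shut) to 1.0 (fully open).
Only numpy, scipy, OpenCV 4.12 (cv2) and the standard library are available. Lean on these libraries where they do the work, as an engineer would, in place of code of your own. Each camera call takes 0.05 s, during which the arm holds its last target.

## Working session

There is one attempt and no reset: what is moved stays moved. The work goes in short steps, Python scripts to look and compute and a shell command to move; the robot and the scene stay as the last step left them, time stands still between calls to the robot, and variables do not carry over. Pictures are saved under pics/ and viewed, and the job is handed in when it is done.

```bash
ls; mkdir -p pics; python3 - <<'E'
from plant import *
import cv2,numpy as np
s=state()
for k,v in s.items(): print(k,np.round(v,3))
for n in ["scene","top","wrist"]:
    f=grab_frame(n); cv2.imwrite(f"pics/{n}0.png",cv2.cvtColor(f["frame"],cv2.COLOR_RGB2BGR))
    np.savez(f"{n}0.npz",**f)
    print(n,f["fx"],f["fy"],f["cx"],f["cy"],[k for k in f]);print(np.round(f["pose"],4))
E
```

```text
pics
time 0.0
joint_pos [-1.371  0.053  1.614  0.     1.476 -0.119]
joint_vel [-0.001  0.001  0.     0.002 -0.001 -0.002]
joint_efforts [ 0.0000e+00 -3.9368e+01 -3.7018e+01 -0.0000e+00  7.0000e-03  0.0000e+00]
tool_pos [ 0.196 -0.593  0.193]
tool_rot [ 0.112 -0.112  0.699 -0.697]
contact_force [-0.553  0.612  0.315]
ft_torque [ 0.062 -0.003  0.053]
gripper_width 1.0
scene 408.8653693075142 408.8653693075142 253.1211973238548 188.75864019006693 ['frame', 'fx', 'fy', 'cx', 'cy', 'pose']
[[-0.8457 -0.3836  0.3709  0.9354]
 [ 0.5332 -0.6352  0.5588  0.5343]
 [ 0.0212  0.6703  0.7417  0.8416]
 [ 0.      0.      0.      1.    ]]
top 427.2974668293386 427.2974668293386 257.2683883299789 197.2302643035295 ['frame', 'fx', 'fy', 'cx', 'cy', 'pose']
[[ 5.000e-04  9.824e-01 -1.869e-01  3.216e-01]
 [-1.000e+00  1.400e-03  4.400e-03 -2.710e-02]
 [ 4.500e-03  1.869e-01  9.824e-01  1.424e+00]
 [ 0.000e+00  0.000e+00  0.000e+00  1.000e+00]]
wrist 297.3186396354542 297.3186396354542 258.92446575463964 192.6602745561617 ['frame', 'fx', 'fy', 'cx', 'cy', 'pose']
[[ 0.3136  0.9124  0.2629  0.2627]
 [-0.9496  0.3021  0.0841 -0.572 ]
 [-0.0027 -0.276   0.9611  0.3738]
 [ 0.      0.      0.      1.    ]]
```

View pics/scene0.png

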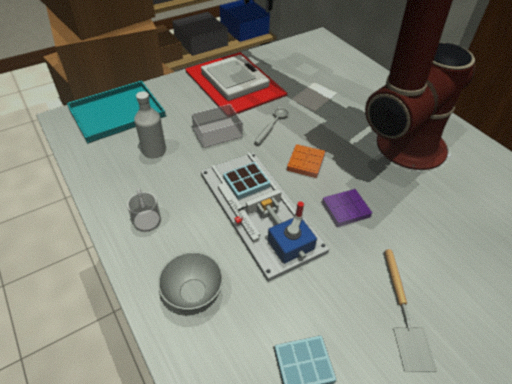

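View pics/top0.png

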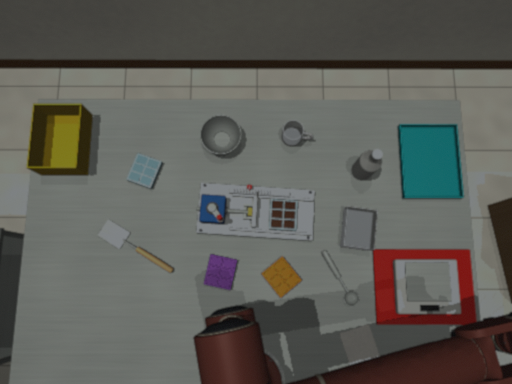

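View pics/wrist0.png

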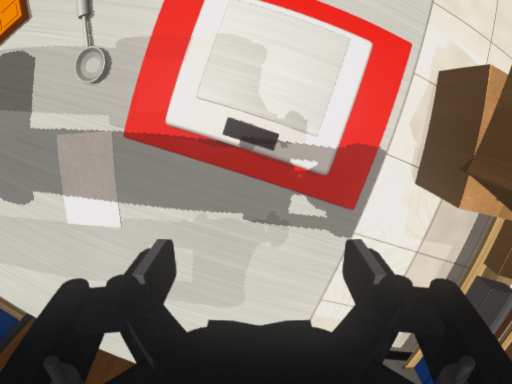

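The top view shows the jig at (255,212), gearbox at (213,209), loaded mould at (283,214), and red mark near (249,187). Lookalikes are the orange (282,277), purple (221,271) and empty blue (144,170) moulds; the loaded pale-blue one on the bed is the target. Next I take a close crop.

```bash
cat > h.py <<'E'
import numpy as np,cv2
def ray(f,u,v,fish=False):
    x=(u-f["cx"])/f["fx"]; y=(v-f["cy"])/f["fy"]
    if fish:
        r=np.hypot(x,y); d=np.array([x/r*np.sin(r),-y/r*np.sin(r),-np.cos(r)]) if r>1e-9 else np.array([0,0,-1.])
    else: d=np.array([x,-y,-1.])
    P=np.array(f["pose"]); d=P[:3,:3]@d
    return P[:3,3],d/np.linalg.norm(d)
def onz(f,u,v,z,fish=False):
    o,d=ray(f,u,v,fish); return o+d*(z-o[2])/d[2]
def tri(rs):
    A=np.zeros((3,3));b=np.zeros(3)
    for o,d in rs:
        M=np.eye(3)-np.outer(d,d);A+=M;b+=M@o
    p=np.linalg.solve(A,b)
    return p,[np.linalg.norm((np.eye(3)-np.outer(d,d))@(p-o)) for o,d in rs]
def load(n): 
    z=np.load(n); return {k:z[k] for k in z.files}
def proj(f,p,fish=False):
    P=np.array(f["pose"]); q=P[:3,:3].T@(np.array(p)-P[:3,3]); x,y,z=q[0],-q[1],-q[2]
    if fish:
        r=np.hypot(x,y); t=np.arctan2(r,z); x,y=x/r*t,y/r*t
    else: x,y=x/z,y/z
    return f["cx"]+f["fx"]*x,f["cy"]+f["fy"]*y
def crop(fr,u0,v0,u1,v1,s,name):
    c=cv2.cvtColor(fr,cv2.COLOR_RGB2BGR)[v0:v1,u0:u1]
    c=cv2.resize(c,None,fx=s,fy=s,interpolation=cv2.INTER_CUBIC)
    step=10
    for u in range((u0//step+1)*step,u1,step):
        cv2.line(c,(int((u-u0+.5)*s),0),(int((u-u0+.5)*s),6),(0,0,255),1); cv2.putText(c,str(u),(int((u-u0+.5)*s)-10,16),0,.35,(0,0,255),1)
    for v in range((v0//step+1)*step,v1,step):
        cv2.line(c,(0,int((v-v0+.5)*s)),(6,int((v-v0+.5)*s)),(0,0,255),1); cv2.putText(c,str(v),(8,int((v-v0+.5)*s)+4),0,.35,(0,0,255),1)
    cv2.imwrite(name,c)
E
python3 - <<'E'
from h import *
f=load("top0.npz"); crop(f["frame"],190,170,325,250,5.9,"pics/topc.png")
g=load("scene0.npz"); crop(g["frame"],195,145,335,280,4.4,"pics/scenec.png")
E
```

```text
(no output)
```

View pics/topc.png

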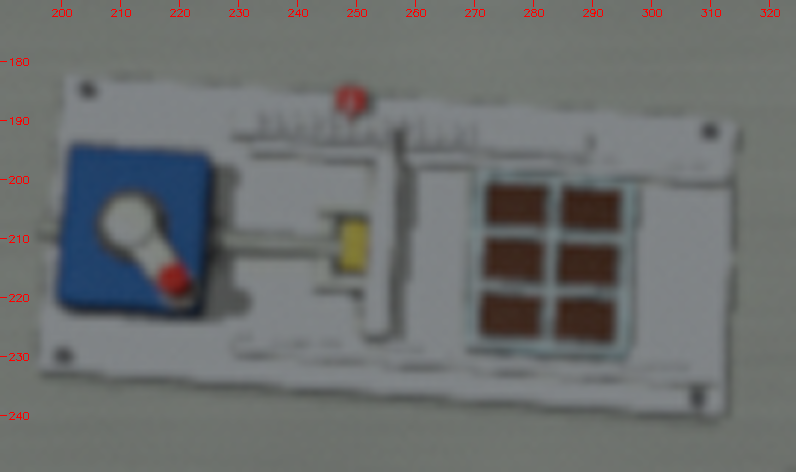

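View pics/scenec.png

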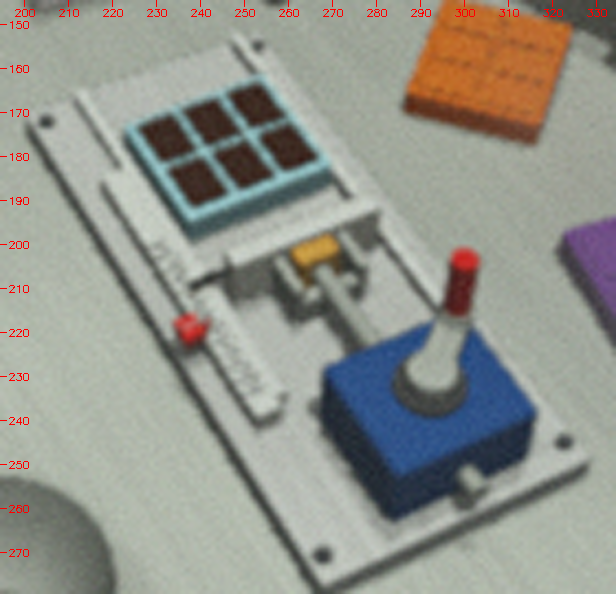

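Crops: bed corners in top at about (201,183), (314,191), (312,240), (197,233). The peg is at top (219,216) and scene (299.5,209), the red mark at (249,187), the pointer at (257,192), and the loaded mould spans (270..297, 198..230).

```bash
python3 - <<'E'
from h import *
f=load("top0.npz"); g=load("scene0.npz")
C=[onz(f,*p,0.02) for p in [(201,183),(314,191),(312,240.5),(196.5,233)]]
for c in C: print(np.round(c,4))
print([round(np.linalg.norm(C[i]-C[(i+1)%4]),3) for i in range(4)])
G=[onz(g,*p,0.02) for p in [(321.5,280-1.5),(201,171.5),(248.5,148),(328,251)]]
for c in G: print("s",np.round(c,4))
for fr,nm in((f,"top"),(g,"scene")):
    h=cv2.cvtColor(fr["frame"],cv2.COLOR_RGB2HSV); m=(((h[...,0]<8)|(h[...,0]>172))&(h[...,1]>130)&(h[...,2]>70)).astype(np.uint8)
    n,l,st,ce=cv2.connectedComponentsWithStats(m)
    for i in range(1,n):
        if st[i,4]<150 and st[i,4]>4 and 190<ce[i][0]<330 and 150<ce[i][1]<280: print(nm,st[i],ce[i])
    m=((h[...,0]>105)&(h[...,0]<122)&(h[...,1]>150)).astype(np.uint8)
    n,l,st,ce=cv2.connectedComponentsWithStats(m)
    for i in range(1,n):
        if st[i,4]>200: print("blue",nm,st[i],ce[i])
print(tri([ray(f,219.3,216.2),ray(g,300.2,202.5)]))
print("hub",tri([ray(f,211.5,207),ray(g,292.5,230)]))
print("mark",tri([ray(f,249,186.5),ray(g,237.5,218)]))
print("ptr",tri([ray(f,256.8,191.5),ray(g,238.5,209)]))
for p in [(270.5,198),(297.5,200),(296,230),(268.5,228.5)]: print("mould",np.round(onz(f,*p,0.042),4))
E
```

```text
[0.6372 0.156  0.02  ]
[ 0.6103 -0.2237  0.02  ]
[ 0.4443 -0.2131  0.02  ]
[0.4686 0.1666 0.02  ]
[np.float64(0.381), np.float64(0.166), np.float64(0.38), np.float64(0.169)]
s [0.538  0.2279 0.02  ]
s [ 0.615  -0.2155  0.02  ]
s [ 0.4491 -0.23    0.02  ]
s [0.4782 0.1778 0.02  ]
top [250 185   2   3   5] [250.4 186.2]
top [217 215   5   5  18] [219.05555556 216.88888889]
blue top [200 195  26  28 382] [211.34816754 207.33769634]
scene [297 202   7  14  64] [299.59375  207.921875]
scene [235 217   7   6  29] [237.86206897 219.62068966]
blue scene [ 220    0   49   41 1420] [244.94859155  18.89295775]
blue scene [270 220  46  33 629] [291.41653418 236.70429253]
(array([0.50807563, 0.08495502, 0.12468269]), [np.float64(0.001866553779638419), np.float64(0.0018665537796383597)])
hub (array([0.54486646, 0.11391364, 0.07779873]), [np.float64(0.0012776354499583365), np.float64(0.0012776354499582912)])
mark (array([ 0.62059511, -0.00578291,  0.04174595]), [np.float64(8.737336918012516e-05), np.float64(8.737336918006962e-05)])
ptr (array([ 0.6035144 , -0.03108387,  0.03988653]), [np.float64(0.00088623132142978), np.float64(0.0008862313214299359)])
mould [ 0.582  -0.0768  0.042 ]
mould [ 0.5754 -0.1656  0.042 ]
mould [ 0.4764 -0.159   0.042 ]
mould [ 0.4812 -0.0697  0.042 ]
```

```bash
cat >> h.py <<'E'
from scipy.spatial.transform import Rotation as Rn
def R(s): q=s["tool_rot"]; return Rn.from_quat([q[1],q[2],q[3],q[0]]).as_matrix()
def go(s,tgt):
    d=R(s).T@(np.array(tgt)-np.array(s["tool_pos"]))*100; return np.round(d,2)
def rep(s):
    print("t",np.round(s["time"],2),"tcp",np.round(s["tool_pos"],4),"F",np.round(s["contact_force"],1),"w",round(float(s["gripper_width"]),3),"j",np.round(s["joint_pos"],2))
E
python3 - <<'E'
from plant import *
from h import *
s=state(); print(np.round(R(s),3)); print(go(s,[.47,0.02,.24]),go(s,[.45,0.05,.24]))
E
```

```text
[[-0.95  -0.     0.313]
 [-0.313  0.002 -0.95 ]
 [-0.    -1.    -0.002]]
[-45.25  -4.63 -49.62] [-44.29  -4.62 -53.1 ]
```

```bash
python3 -m crank '[[[1,-2.8,-0.3,-3.3,0],[1,-2.8,-0.3,-3.3,0],[1,-2.8,-0.3,-3.3,0],[1,-2.8,-0.3,-3.3,0],[1,-2.8,-0.3,-3.3,0],[1,-2.8,-0.3,-3.3,0],[1,-2.8,-0.3,-3.3,0],[1,-2.8,-0.3,-3.3,0]]]'; python3 -m crank '[[[1,-2.8,-0.3,-3.3,0],[1,-2.8,-0.3,-3.3,0],[1,-2.8,-0.3,-3.3,0],[1,-2.8,-0.3,-3.3,0],[1,-2.8,-0.3,-3.3,0],[1,-2.8,-0.3,-3.3,0],[1,-2.8,-0.3,-3.3,0],[1,-2.8,-0.3,-3.3,0]]]'; python3 -m crank '[[[1,0,0,0,8],[1,0,0,0,8],[1,0,0,0,6],[1,0,0,0,0],[1,0,0,0,0]]]'
cat > look.py <<'E'
import sys
from plant import *
from h import *
n=sys.argv[1]
for nm in sys.argv[2:]:
    f=grab_frame(nm); np.savez(f"{nm}{n}.npz",**f)
    cv2.imwrite(f"pics/{nm}{n}.png",cv2.cvtColor(f["frame"],cv2.COLOR_RGB2BGR))
s=state(); rep(s); print(np.round(R(s),3))
E
python3 look.py 1 wrist
```

```text
time: 1.15
tool_pos: [0.326, -0.2711, 0.2176]
tool_rot: [0.112, -0.112, 0.698, -0.698]
contact_force: [-0.1, -0.3, 0.3]
gripper_width: 1.003
time: 2.15
tool_pos: [0.456, 0.0498, 0.2417]
tool_rot: [-0.112, 0.112, -0.698, 0.698]
contact_force: [0.2, 0.3, 0.3]
gripper_width: 0.997
time: 2.78
tool_pos: [0.4557, 0.0483, 0.2417]
tool_rot: [-0.023, 0.022, 0.707, -0.707]
contact_force: [1.2, 0.3, -0.1]
gripper_width: 0.997
t 2.82 tcp [0.4557 0.0483 0.2417] F [ 0.5  0.4 -0.3] w 1.002 j [-0.06 -0.39  1.92 -0.    1.61  1.58]
[[-0.998 -0.    -0.064]
 [ 0.064 -0.    -0.998]
 [ 0.    -1.     0.   ]]
```

View pics/wrist1.png

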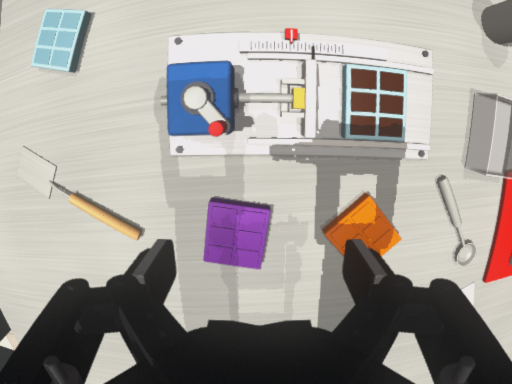

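The wrist view shows the whole jig: peg top at about (217,129), hub at (198,97), mark tip near (291,41), pointer near (313,50), mould at (375,101).

```bash
python3 - <<'E'
from h import *
f=load("wrist1.npz"); crop(f["frame"],160,20,290,165,4.1,"pics/w1a.png"); crop(f["frame"],235,20,345,100,7,"pics/w1b.png")
E
```

```text
(no output)
```

View pics/w1a.png

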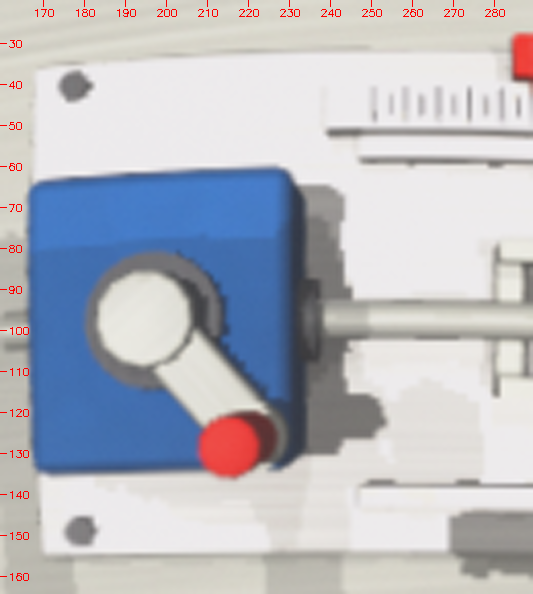

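View pics/w1b.png

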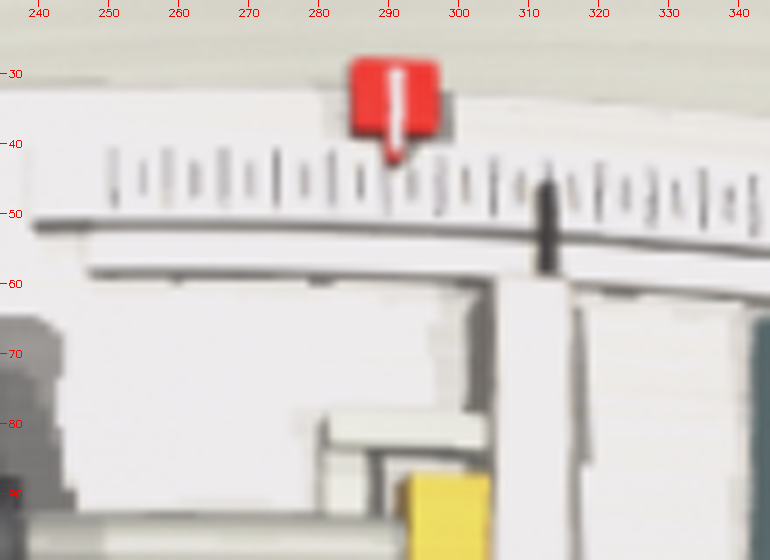

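```bash
cat > jig.py <<'E'
import numpy as np
th=-0.0655
ex=np.array([np.cos(th),np.sin(th),0]); ey=np.array([-np.sin(th),np.cos(th),0])
E
python3 - <<'E'
from h import *; from jig import *
f=load("wrist1.npz"); t=load("top0.npz"); g=load("scene0.npz")
pt=onz(f,215.8,128.3,.126,True)
print("pegtop wrist",pt,"tri",tri([ray(f,215.8,128.3,True),ray(g,300,202.5),ray(t,219.1,216.5)]))
print("hub z.082",onz(f,194.7,97,.082,True),"tri",tri([ray(f,194.7,97,True),ray(t,211.3,206.5)]))
m=onz(f,290.8,42.5,.043,True); p=onz(f,312.7,46,.043,True)
print("mark",m,"ptr",p,"dy",(p-m)@ey,"dx",(p-m)@ex)
for z in(.02,):
  for q in [(177.5,40.5),(179,148.5),(425.5,54),(421.5,153.5)]: print("screw",onz(f,*q,z,True))
C=[onz(f,*q,.02,True) for q in [(177.5,40.5),(179,148.5),(425.5,54),(421.5,153.5)]]
print(C[0]-C[2],C[1]-C[3]); print(sum(C)/4)
E
```

```text
pegtop wrist [0.51024681 0.08748961 0.126     ] tri (array([0.50883096, 0.08616414, 0.12573568]), [np.float64(0.001952423360146958), np.float64(0.0011377564781163165), np.float64(0.0020983333105371055)])
hub z.082 [0.54645567 0.1157086  0.082     ] tri (array([0.54515751, 0.11248751, 0.09442326]), [np.float64(0.0007807758201612722), np.float64(0.0007807758201612078)])
mark [ 0.61077157 -0.00224236  0.043     ] ptr [ 0.60562587 -0.02998237  0.043     ] dy -0.028017324469678764 dx -0.0033189852443561954
screw [0.63309274 0.14799677 0.02      ]
screw [0.48127445 0.15793114 0.02      ]
screw [ 0.60804294 -0.20916747  0.02      ]
screw [ 0.45626872 -0.19885559  0.02      ]
[0.0250498  0.35716424 0.        ] [2.50057322e-02 3.56786729e-01 5.55111512e-17]
[ 0.54466971 -0.02552379  0.02      ]
```

```bash
python3 - <<'E'
from plant import *
from h import *
print(go(state(),[.5095,.087,.092]))
E
```

```text
[-5.12 14.97 -4.21]
```

```bash
python3 -m crank '[[[1,-2.6,2,-2.1,0],[1,-2.5,2,-2.1,0],[1,0,3,0,0],[1,0,2,0,0],[1,0,0,0,0],[1,0,0,0,0]]]'; python3 look.py 2 wrist
```

```text
time: 3.58
tool_pos: [0.51, 0.0867, 0.153]
tool_rot: [-0.022, 0.024, 0.707, -0.707]
contact_force: [-0.7, 0.1, 0.3]
gripper_width: 0.997
t 3.62 tcp [0.5103 0.0867 0.1535] F [-0.3  0.1  0.2] w 0.999 j [ 0.02 -0.18  1.9   0.    1.42  1.66]
[[-0.998  0.003 -0.065]
 [ 0.065  0.    -0.998]
 [-0.003 -1.    -0.   ]]
```

View pics/wrist2.png

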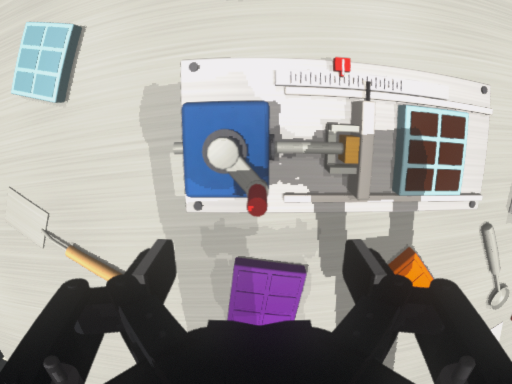

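The second wrist view shows the peg top at (257,209), hub top at (223,152), mark tip at (343,74) and pointer at (368,83).

```bash
python3 - <<'E'
from h import *
f=load("wrist2.npz"); crop(f["frame"],175,90,285,225,4.4,"pics/w2a.png"); crop(f["frame"],325,50,400,110,9,"pics/w2b.png")
E
```

```text
(no output)
```

View pics/w2a.png

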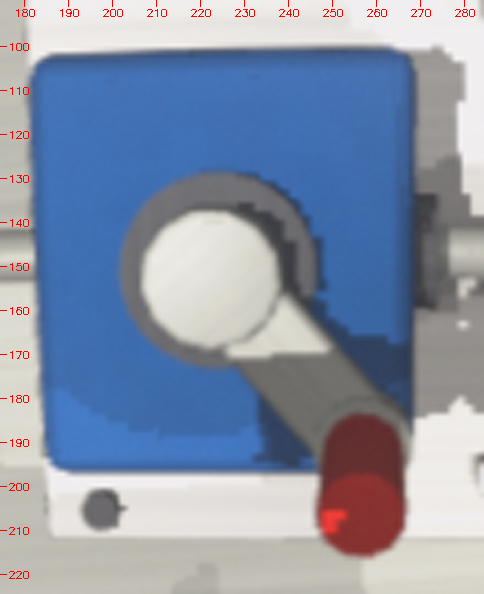

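View pics/w2b.png

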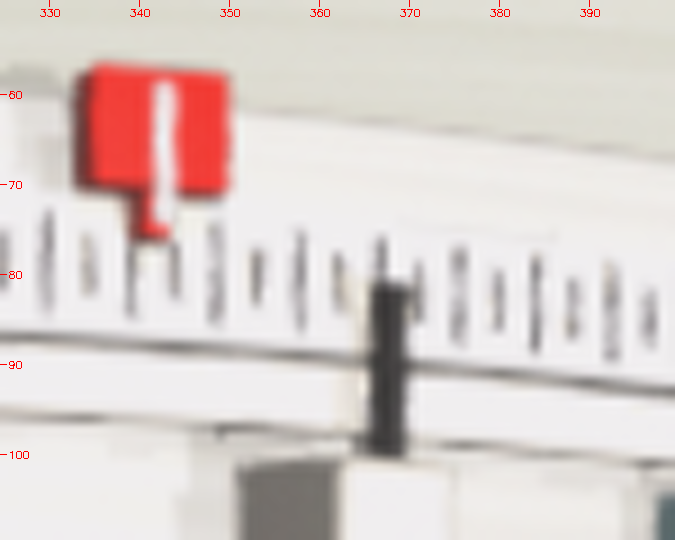

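```bash
python3 - <<'E'
from plant import *
from h import *; from jig import *
f=load("wrist1.npz"); e=load("wrist2.npz")
T=lambda a,b: tri([ray(f,*a,True),ray(e,*b,True)])
print("pegtop",T((215.8,128.3),(257,206.5)))
print("peg z.126",onz(e,257,206.5,.126,True), "bottom z.084", onz(e,257,193.5,.084,True))
print("hub",T((194.7,97),(222.3,152.5)), onz(e,222.3,152.5,.09,True))
print("flange z.07",onz(f,195.5,97.5,.07,True),onz(e,225,150.5,.072,True))
m,_=T((290.8,42.5),(342.3,75.5)); p,_=T((312.7,46),(367.8,81)); print(m,p,(p-m)@ey)
print(go(state(),[.5097,.087,.092]))
for n in (f,e): print(proj(n,[.555,.126,.07],True))
E
```

```text
pegtop (array([0.51024067, 0.08749396, 0.12642235]), [np.float64(7.252169763988085e-05), np.float64(7.252169763989595e-05)])
peg z.126 [0.51006712 0.08757283 0.126     ] bottom z.084 [0.50796165 0.08802111 0.084     ]
hub (array([0.54628748, 0.11501244, 0.08506755]), [np.float64(4.4028338229430363e-05), np.float64(4.40283382293681e-05)]) [0.54697082 0.11430583 0.09      ]
flange z.07 [0.54646729 0.11734335 0.07      ] [0.54615623 0.11415194 0.072     ]
[ 0.61110102 -0.00246569  0.04308619] [ 0.60635851 -0.03061612  0.04019182] -0.028400483612421288
[ 0.08  6.15 -0.02]
(np.float64(187.9284991569838), np.float64(91.29346358409276))
(np.float64(211.39825956278975), np.float64(141.5226491624797))
```

Triangulated: peg top at (0.510, 0.0875, 0.126), matching the stated 126 mm. The hub axis is at (0.546, 0.115), 45.4 mm from the peg against 45 given. The pointer is 28.2 mm short of the mark. I'm going down to grip the peg.

```bash
python3 -m crank '[[[1,0,3,-0.05,0],[1,0,2,0,0],[1,0,1.1,0,0],[1,0,0,0,0],[-1,0,0,0,0],[-1,0,0,0,0],[-1,0,0,0,0],[-1,0,0,0,0]]]'; python3 -m crank '[[[-1,0,0,0,0],[-1,0,0,0,0]]]'; python3 look.py 3 wrist
```

```text
time: 4.62
tool_pos: [0.5097, 0.0874, 0.0911]
tool_rot: [-0.023, 0.023, 0.707, -0.707]
contact_force: [-0.0, -0.0, -0.1]
gripper_width: 0.145
time: 4.88
tool_pos: [0.5095, 0.0874, 0.0908]
tool_rot: [-0.023, 0.023, 0.707, -0.707]
contact_force: [-0.1, -0.3, 0.5]
gripper_width: -0.003
t 4.92 tcp [0.5095 0.0874 0.0908] F [-0.1  0.8 -0.3] w -0.0 j [ 0.03 -0.12  1.96 -0.    1.3   1.66]
[[-0.998 -0.    -0.065]
 [ 0.065 -0.    -0.998]
 [ 0.    -1.     0.   ]]
```

View pics/wrist3.png

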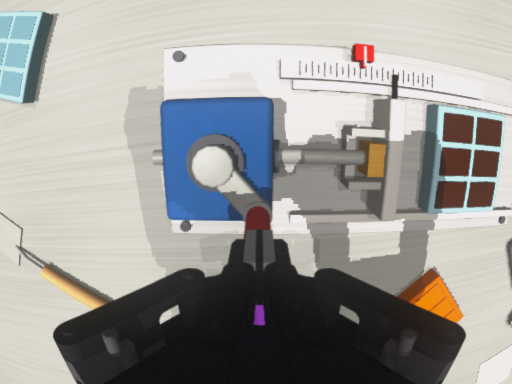

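The fingers shut fully beside the peg without gripping it: the peg is at (258,217) and the fingers at (258,250). I'm checking where each one is.

```bash
python3 - <<'E'
from plant import *
from h import *
f=load("wrist3.npz"); s=state()
print("tcp proj",proj(f,s["tool_pos"],True))
for n in "123":
    e=load(f"wrist{n}.npz");P=e["pose"]
    print(proj(e,[.5102,.0875,.126],True),proj(e,[.5102,.0875,.084],True))
crop(f["frame"],200,140,310,275,4.4,"pics/w3a.png")
crop(grab_frame("scene")["frame"],240,160,360,280,4.8,"pics/s3.png")
E
```

```text
tcp proj (np.float64(257.99552741860884), np.float64(219.67254790864035))
(np.float64(215.79362436394484), np.float64(128.34709580977014)) (np.float64(221.0752584928828), np.float64(125.94973268976506))
(np.float64(257.086278534178), np.float64(206.32393151575266)) (np.float64(257.42337155787703), np.float64(191.007872776785))
(np.float64(257.4942361704993), np.float64(241.9252053674906)) (np.float64(257.83200405934804), np.float64(215.01362955254723))
```

View pics/w3a.png

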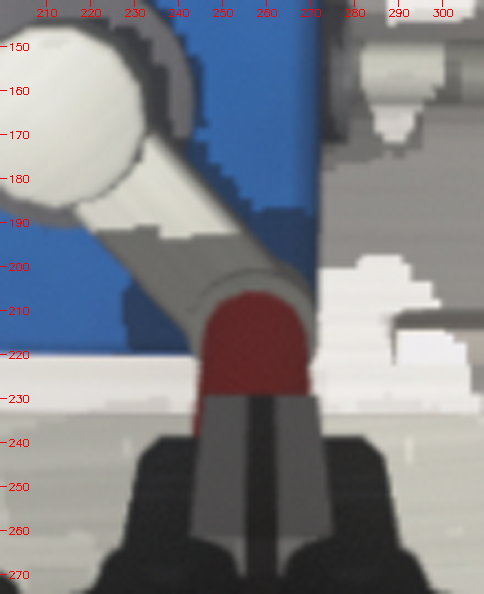

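View pics/s3.png

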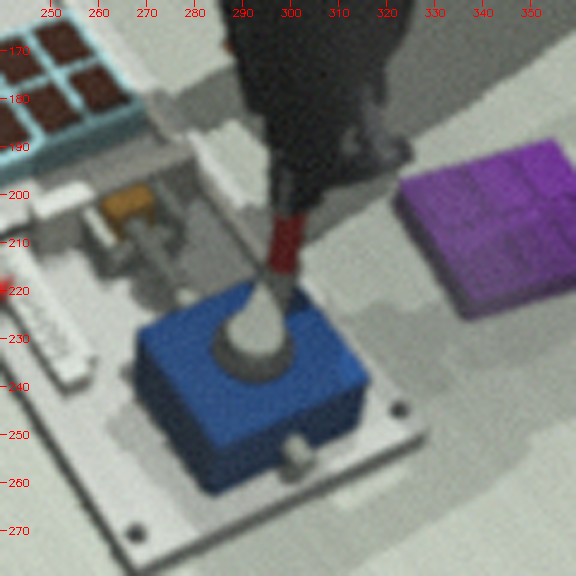

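```bash
python3 - <<'E'
from plant import *
from h import *
s=state()
g=grab_frame("scene");t=grab_frame("top")
for p in [s["tool_pos"],[.5102,.0875,.126],[.5102,.0875,.084],[.5102,.0875,.105]]: print(np.round(p,3),"scene",proj(g,p),"top",proj(t,p))
crop(g["frame"],275,180,325,240,9.5,"pics/s4.png")
crop(t["frame"],190,180,250,240,9.5,"pics/t4.png")
E
```

```text
[0.509 0.087 0.091] scene (np.float64(298.0434027616348), np.float64(212.51330471517122)) top (np.float64(218.98470622694538), np.float64(217.7190411483201))
[0.51  0.088 0.126] scene (np.float64(299.3816232447834), np.float64(203.0398069573935)) top (np.float64(218.0006302255222), np.float64(215.87036730211884))
[0.51  0.088 0.084] scene (np.float64(297.51864667377373), np.float64(214.4565391050566)) top (np.float64(219.13940126160998), np.float64(217.78397981940702))
[0.51  0.088 0.105] scene (np.float64(298.4349217000623), np.float64(208.84140324585448)) top (np.float64(218.57884447744993), np.float64(216.84200953317225))
```

View pics/s4.png

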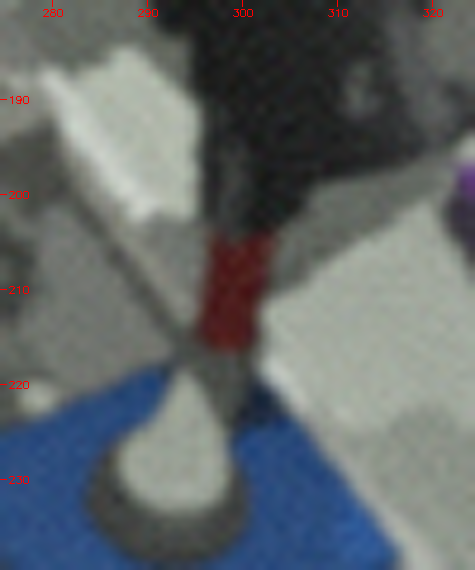

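View pics/t4.png

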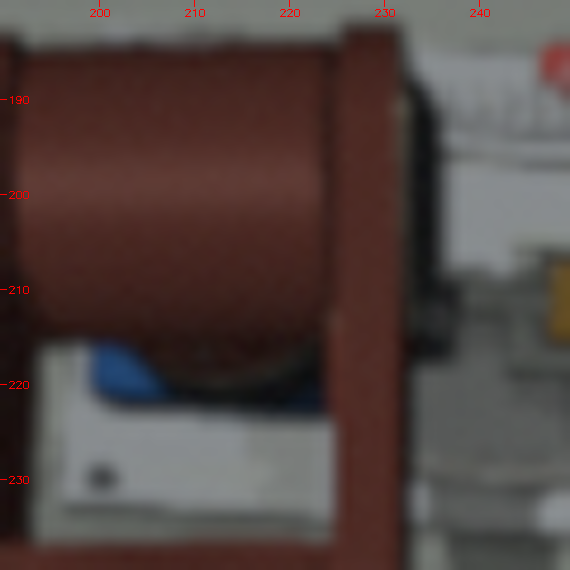

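```bash
python3 - <<'E'
from plant import *
from h import *
s=state(); f=load("wrist3.npz")
Rm=R(s);p=np.array(s["tool_pos"])
for y in (0,-.013,-.02,-.03,-.04):
  print(y,[np.round(proj(f,p+Rm@np.array([x,y,z]),True),1) for x,z in [(0,-.0425),(0,.0425),(-.011,-.0425),(-.011,.0),(0,0)]])
f=load("wrist2.npz");crop(f["frame"],100,215,420,345,2.4,"pics/w2f.png")
E
```

```text
0 [array([193.9, 219.2]), array([322.1, 219.3]), array([192.8, 203.5]), array([258. , 203.7]), array([258. , 219.7])]
-0.013 [array([189.7, 226.7]), array([326.2, 226.8]), array([188.3, 210.1]), array([257.9, 210.5]), array([257.9, 227.4])]
-0.02 [array([187.2, 231.2]), array([328.6, 231.3]), array([185.7, 214. ]), array([257.8, 214.5]), array([257.8, 232. ])]
-0.03 [array([183.4, 238.1]), array([332.4, 238.2]), array([181.6, 220.2]), array([257.7, 220.8]), array([257.8, 239.1])]
-0.04 [array([179.1, 245.7]), array([336.5, 245.9]), array([177.1, 227. ]), array([257.7, 227.9]), array([257.7, 247.1])]
```

View pics/w2f.png

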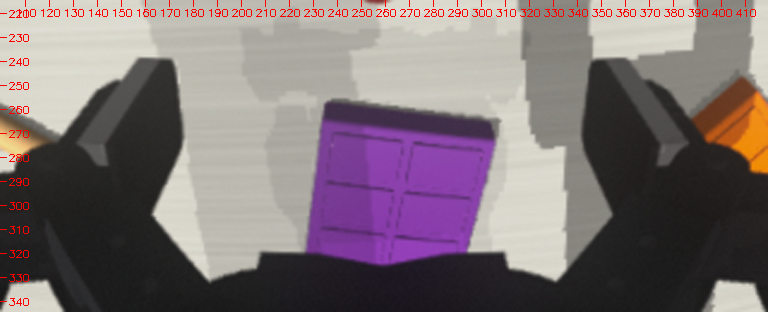

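Wrist and scene views both put the shut fingertips about 33 mm above the reported TCP. In the scene crop they end at row 204, which is the peg's top. Zero force and full closure agree with that, so the fingers closed above the peg. I'm opening, going 2.5 cm lower and closing again.

```bash
python3 -m crank '[[[1,0,0,0,0],[1,0,0,0,0],[1,0,0,0,0],[1,0,0,0,0],[1,0,0,0,0],[1,0,1.2,0,0],[1,0,1.3,0,0],[1,0,0,0,0]]]'; python3 -m crank '[[[-1,0,0,0,0],[-1,0,0,0,0],[-1,0,0,0,0],[-1,0,0,0,0],[-1,0,0,0,0],[-1,0,0,0,0]]]'; python3 look.py 5 wrist scene
python3 - <<'E'
from h import *
crop(load("scene5.npz")["frame"],275,180,325,240,9.5,"pics/s5.png")
E
```

```text
time: 6.08
tool_pos: [0.5078, 0.0874, 0.0635]
tool_rot: [0.025, -0.022, -0.707, 0.707]
contact_force: [-0.4, 0.6, 0.2]
gripper_width: 1.0
time: 6.82
tool_pos: [0.51, 0.0879, 0.0664]
tool_rot: [-0.023, 0.023, 0.707, -0.706]
contact_force: [0.6, 3.1, 2.8]
gripper_width: 0.163
t 6.92 tcp [0.51   0.0879 0.0664] F [0.3 3.9 3.5] w 0.16 j [ 0.03 -0.09  1.98  0.    1.26  1.66]
[[-0.998  0.001 -0.065]
 [ 0.065  0.001 -0.998]
 [-0.001 -1.    -0.001]]
```

View pics/wrist5.png

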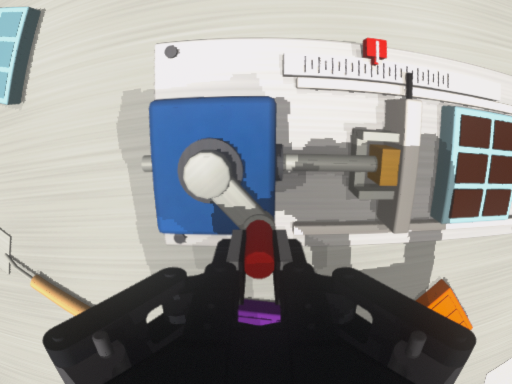

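View pics/s5.png

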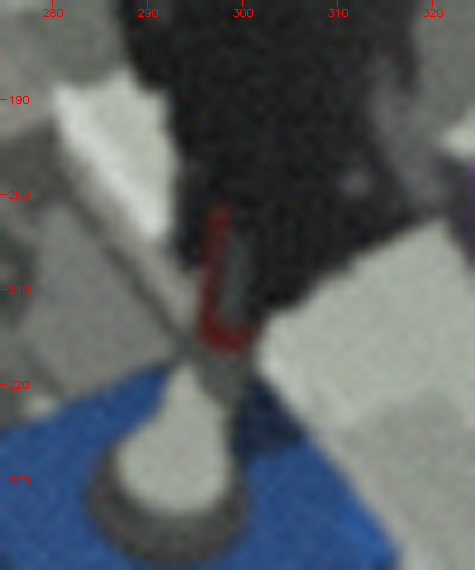

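The peg is gripped at width 0.16 (about 14 mm). Next I compute the clockwise circle steps in tool axes.

```bash
cat > arc.py <<'E'
import sys
from plant import *
from h import *
# usage: arc.py step_deg n  (negative = clockwise)
cx,cy=[float(a) for a in open("axis.txt").read().split()]
st=float(sys.argv[1]);n=int(sys.argv[2])
s=state(); rep(s); r=np.array(s["tool_pos"])[:2]-[cx,cy]; a0=np.arctan2(r[1],r[0]); print("angle",np.degrees(a0),"rad",np.hypot(*r))
Rm=R(s); a=a0; prev=np.array(s["tool_pos"])
for i in range(n):
    a+=np.radians(st); p=np.array([cx+.045*np.cos(a),cy+.045*np.sin(a),prev[2]])
    print(round(np.degrees(a)),np.round(Rm.T@(p-prev)*100,2)); prev=p
E
echo "0.5460 0.1148" > axis.txt; python3 arc.py -20 18
```

```text
t 6.92 tcp [0.51   0.0879 0.0664] F [0.3 3.9 3.5] w 0.16 j [ 0.03 -0.09  1.98  0.    1.26  1.66]
angle -143.21615743737877 rad 0.044965625277412144
-163 [ 0.8   0.   -1.34]
-183 [ 0.29  0.   -1.54]
-203 [-0.26  0.   -1.54]
-223 [-0.77  0.   -1.36]
-243 [-1.19  0.   -1.02]
-263 [-1.46  0.   -0.55]
-283 [-1.56  0.   -0.01]
-303 [-1.47  0.    0.52]
-323 [-1.21  0.    0.99]
-343 [-0.79 -0.    1.35]
-363 [-0.29 -0.    1.54]
-383 [ 0.26 -0.    1.54]
-403 [ 0.77 -0.    1.36]
-423 [ 1.19 -0.    1.02]
-443 [ 1.46 -0.    0.55]
-463 [ 1.56 -0.    0.01]
-483 [ 1.47 -0.   -0.52]
-503 [ 1.21 -0.   -0.99]
```

```bash
python3 -m crank '[[[-1,0.8,0,-1.34,0],[-1,0.29,0,-1.54,0],[-1,0,0,0,0]]]'; python3 arc.py -20 1|head -2; python3 -m crank '[[[-1,-0.26,0,-1.54,0],[-1,-0.77,0,-1.36,0],[-1,0,0,0,0]]]';  python3 arc.py -20 1|head -2
```

```text
time: 7.3
tool_pos: [0.5007, 0.1169, 0.0664]
tool_rot: [0.022, -0.023, -0.706, 0.707]
contact_force: [-0.1, -1.1, 4.5]
gripper_width: 0.163
t 7.3 tcp [0.5007 0.1169 0.0664] F [-0.1 -1.1  4.5] w 0.163 j [ 0.09 -0.1   1.98 -0.    1.26  1.72]
angle 177.36374399908837 rad 0.0453605767513077
time: 7.68
tool_pos: [0.5126, 0.1459, 0.0664]
tool_rot: [-0.023, 0.022, 0.707, -0.706]
contact_force: [-3.0, 1.8, 6.8]
gripper_width: 0.161
t 7.68 tcp [0.5126 0.1459 0.0664] F [-3.   1.8  6.8] w 0.161 j [ 0.14 -0.05  1.94  0.    1.26  1.77]
angle 137.10471892508528 rad 0.04562743233794302
```

```bash
python3 -m crank '[[[-1,-1.19,0,-1.02,0],[-1,-1.46,0,-0.55,0],[-1,-1.56,0,0,0],[-1,-1.47,0,0.52,0],[-1,0,0,0,0]]]'; python3 arc.py -20 1|head -2; python3 -m crank '[[[-1,-1.21,0,0.99,0],[-1,-0.79,0,1.35,0],[-1,-0.29,0,1.54,0],[-1,0.26,0,1.54,0],[-1,0,0,0,0]]]';  python3 arc.py -20 1|head -2; python3 look.py 6 wrist
```

```text
time: 8.3
tool_pos: [0.5712, 0.1524, 0.0664]
tool_rot: [-0.023, 0.024, 0.707, -0.706]
contact_force: [2.1, 2.9, 4.4]
gripper_width: 0.161
t 8.3 tcp [0.5712 0.1524 0.0664] F [2.1 2.9 4.4] w 0.161 j [0.13 0.08 1.8  0.   1.25 1.77]
angle 56.19793257720297 rad 0.04526983194224268
time: 8.93
tool_pos: [0.5864, 0.0961, 0.0664]
tool_rot: [-0.024, 0.023, 0.707, -0.707]
contact_force: [-2.0, 2.4, 5.8]
gripper_width: 0.161
t 8.93 tcp [0.5864 0.0961 0.0664] F [-2.   2.4  5.8] w 0.161 j [0.04 0.09 1.79 0.   1.26 1.67]
angle -24.851066437958078 rad 0.044574901239000965
t 8.98 tcp [0.5864 0.0961 0.0663] F [-2.   0.4  7. ] w 0.163 j [0.04 0.09 1.79 0.   1.26 1.67]
[[-0.998 -0.001 -0.066]
 [ 0.066  0.    -0.998]
 [ 0.001 -1.    -0.   ]]
```

View pics/wrist6.png

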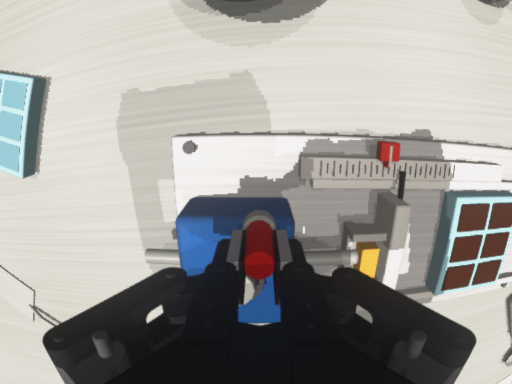

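Turned about 241° clockwise so far. The pointer tip at (402,171) is now close to the mark at (391,163).

```bash
cat > mp.py <<'E'
from h import *; import sys
from jig import *
def f2(n,m,p):
    f=load(n); a=onz(f,*m,.043,True); b=onz(f,*p,.043,True); d=b-a
    th=-0.070; ey=np.array([-np.sin(th),np.cos(th),0]); print(a,b,"dy mm",1000*d@ey)
E
python3 - <<'E'
from h import *
f=load("wrist6.npz"); crop(f["frame"],360,130,430,190,10,"pics/w6b.png")
E
```

View pics/w6b.png

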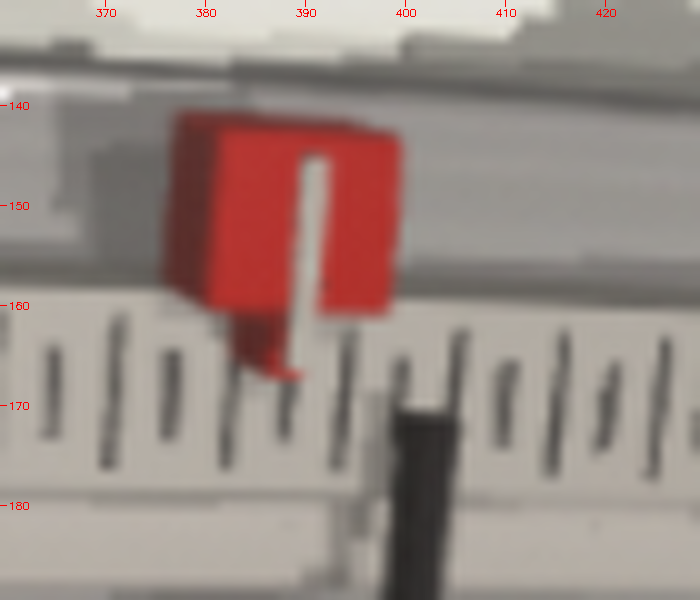

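```bash
python3 - <<'E'
from mp import *
f2("wrist6.npz",(388.6,166.5),(402.3,170.8)); f2("wrist2.npz",(342.5,75),(367.8,81)); f2("wrist5.npz",(375.5,62.5),(408.7,73.5))
f=load("wrist5.npz"); crop(f["frame"],350,30,430,100,9,"pics/w5b.png")
E
python3 arc.py -20 14
```

```text
[ 0.61192814 -0.00312734  0.043     ] [ 0.60811541 -0.01514751  0.043     ] dy mm -12.257407062952199
[ 0.61195806 -0.00298036  0.043     ] [ 0.60624376 -0.02964811  0.043     ] dy mm -27.002122242936878
[ 0.61216213 -0.00225423  0.043     ] [ 0.6054171  -0.02921898  0.043     ] dy mm -27.370472656810605
t 8.98 tcp [0.5864 0.0961 0.0663] F [-2.   0.4  7. ] w 0.163 j [0.04 0.09 1.79 0.   1.26 1.67]
angle -24.86561821494235 rad 0.044566810200100664
-45 [0.77 0.   1.35]
-65 [1.22 0.   0.98]
-85 [1.48 0.   0.51]
-105 [ 1.56  0.   -0.03]
-125 [ 1.46  0.   -0.56]
-145 [ 1.18  0.   -1.03]
-165 [ 0.76  0.   -1.37]
-185 [ 0.24  0.   -1.54]
-205 [-0.3  -0.   -1.53]
-225 [-0.81 -0.   -1.34]
-245 [-1.22 -0.   -0.98]
-265 [-1.48 -0.   -0.51]
-285 [-1.56 -0.    0.03]
-305 [-1.46 -0.    0.56]
```

View pics/w5b.png

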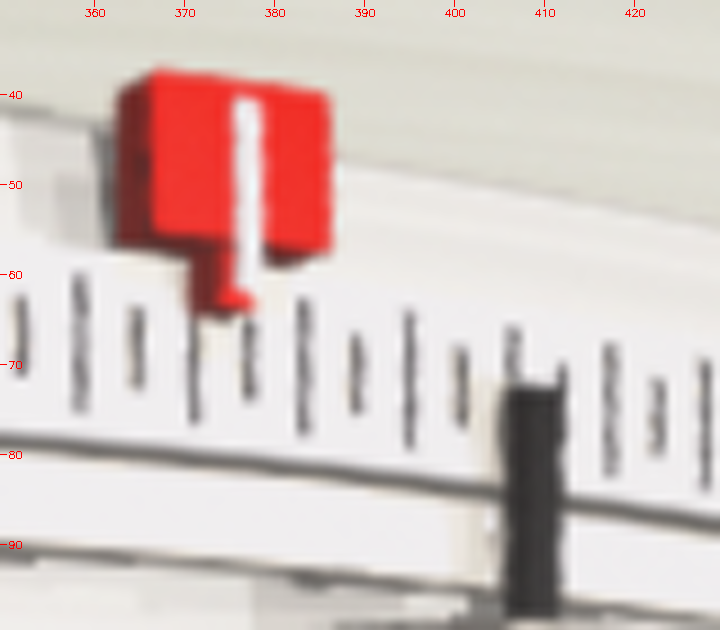

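The pointer is at about -12.3 mm after roughly 5–6 mm of lost motion. It needs about 18–20 mm more, so I'm going another 240° clockwise.

```bash
python3 -m crank '[[[-1,0.77,0,1.35,0],[-1,1.22,0,0.98,0],[-1,1.48,0,0.51,0],[-1,1.56,0,-0.03,0],[-1,1.46,0,-0.56,0],[-1,1.18,0,-1.03,0],[-1,0,0,0,0]]]'; python3 arc.py -20 6
```

```text
time: 9.85
tool_pos: [0.5092, 0.089, 0.0663]
tool_rot: [0.023, -0.023, -0.706, 0.707]
contact_force: [-2.1, -1.0, 6.1]
gripper_width: 0.162
t 9.85 tcp [0.5092 0.089  0.0663] F [-2.1 -1.   6.1] w 0.162 j [ 0.03 -0.09  1.98 -0.    1.26  1.67]
angle -145.02743330754254 rad 0.044935894321278834
-165 [ 0.75 -0.   -1.37]
-185 [ 0.24 -0.   -1.54]
-205 [-0.31 -0.   -1.53]
-225 [-0.81 -0.   -1.34]
-245 [-1.22 -0.   -0.98]
-265 [-1.48  0.   -0.5 ]
```

```bash
python3 -m crank '[[[-1,0.75,0,-1.37,0],[-1,0.24,0,-1.54,0],[-1,-0.31,0,-1.53,0],[-1,-0.81,0,-1.34,0],[-1,-1.22,0,-0.98,0],[-1,-1.48,0,-0.5,0],[-1,0,0,0,0]]]'; python3 arc.py 20 8; python3 look.py 7 wrist
python3 - <<'E'
from h import *
f=load("wrist7.npz"); crop(f["frame"],330,80,450,180,6.5,"pics/w7b.png")
E
```

```text
time: 10.72
tool_pos: [0.5432, 0.1603, 0.0664]
tool_rot: [-0.023, 0.023, 0.707, -0.706]
contact_force: [0.6, 1.1, 5.1]
gripper_width: 0.16
t 10.72 tcp [0.5432 0.1603 0.0664] F [0.6 1.1 5.1] w 0.16 j [0.16 0.03 1.86 0.   1.25 1.79]
angle 93.52148557677485 rad 0.04559987838663992
114 [ 1.49 -0.    0.52]
134 [ 1.24 -0.    0.95]
154 [ 0.85 -0.    1.31]
174 [ 0.35 -0.    1.52]
194 [-0.2  -0.    1.55]
214 [-0.72 -0.    1.39]
234 [-1.15 -0.    1.06]
254 [-1.44 -0.    0.6 ]
t 10.78 tcp [0.5432 0.1603 0.0664] F [0.9 0.6 5.5] w 0.16 j [0.16 0.03 1.86 0.   1.25 1.79]
[[-0.998  0.001 -0.065]
 [ 0.065  0.001 -0.998]
 [-0.001 -1.    -0.001]]
```

View pics/w7b.png

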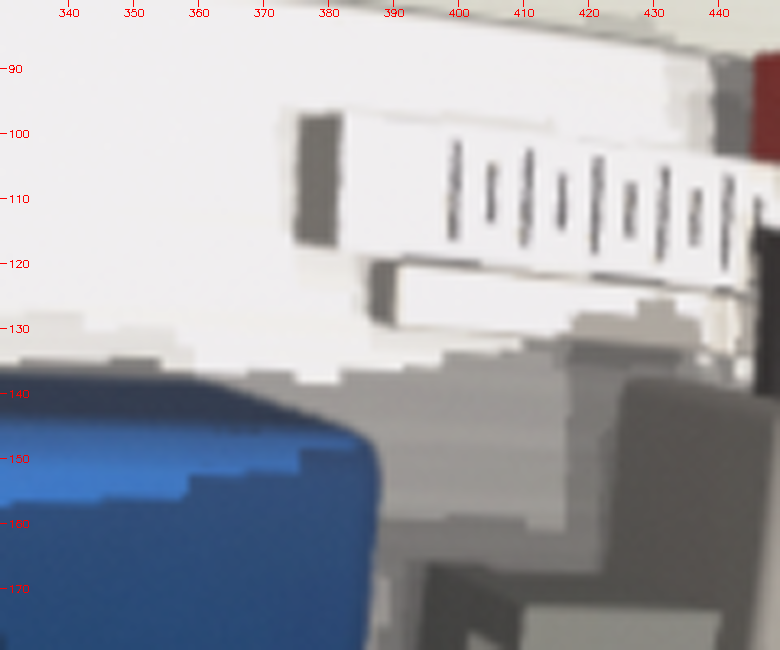

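```bash
python3 - <<'E'
from h import *
f=load("wrist7.npz"); crop(f["frame"],430,75,490,150,8,"pics/w7c.png")
E
```

```text
(no output)
```

View pics/w7c.png

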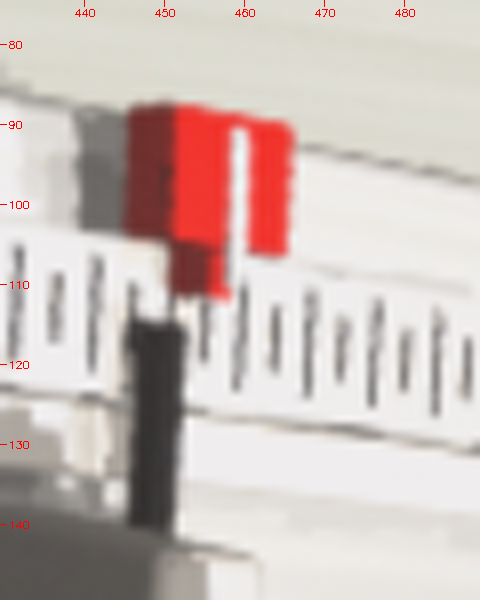

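The pointer (449,115) is now past the mark tip (457,110) on the gearbox side.

```bash
python3 - <<'E'
from mp import *
f2("wrist7.npz",(457.2,110.5),(449.3,115))
a,b=load("wrist6.npz"),load("wrist7.npz")
print(tri([ray(a,388.8,166.3,True),ray(b,457.2,110.5,True),ray(load("wrist2.npz"),342.5,75,True),ray(load("wrist5.npz"),376,63,True)]))
E
```

```text
[ 0.61244491 -0.00264632  0.043     ] [0.608485   0.00571758 0.043     ] dy mm 8.06645100218873
(array([ 0.61209304, -0.00320235,  0.04234361]), [np.float64(0.00037698776196084025), np.float64(0.0003507645990894488), np.float64(6.882237334975672e-05), np.float64(0.00032767482720710985)])
```

The pointer is at +8.1 mm, which is past the mark as required. I'm winding back counter-clockwise 140° and then measuring.

```bash
python3 -m crank '[[[-1,1.49,0,0.52,0],[-1,1.24,0,0.95,0],[-1,0.85,0,1.31,0],[-1,0.35,0,1.52,0],[-1,-0.2,0,1.55,0],[-1,-0.72,0,1.39,0],[-1,-1.15,0,1.06,0],[-1,0,0,0,0]]]'; python3 arc.py 5 6; python3 look.py 8 wrist
python3 - <<'E'
from h import *
f=load("wrist8.npz"); crop(f["frame"],360,50,440,125,9,"pics/w8b.png")
E
```

```text
time: 11.78
tool_pos: [0.5197, 0.0785, 0.0664]
tool_rot: [-0.023, 0.024, 0.707, -0.706]
contact_force: [2.5, 3.3, 3.9]
gripper_width: 0.16
t 11.78 tcp [0.5197 0.0785 0.0664] F [2.5 3.3 3.9] w 0.16 j [ 0.01 -0.07  1.96  0.    1.25  1.64]
angle -125.98966966208692 rad 0.04480833884932363
-121 [-0.33  0.    0.21]
-116 [-0.36  0.    0.16]
-111 [-0.37  0.    0.13]
-106 [-0.38  0.    0.1 ]
-101 [-0.39  0.    0.07]
-96 [-0.39  0.    0.03]
t 11.82 tcp [0.5197 0.0786 0.0664] F [4.3 2.  4.2] w 0.161 j [ 0.01 -0.07  1.96  0.    1.25  1.64]
[[-0.998  0.003 -0.066]
 [ 0.066  0.001 -0.998]
 [-0.002 -1.    -0.002]]
```

View pics/w8b.png

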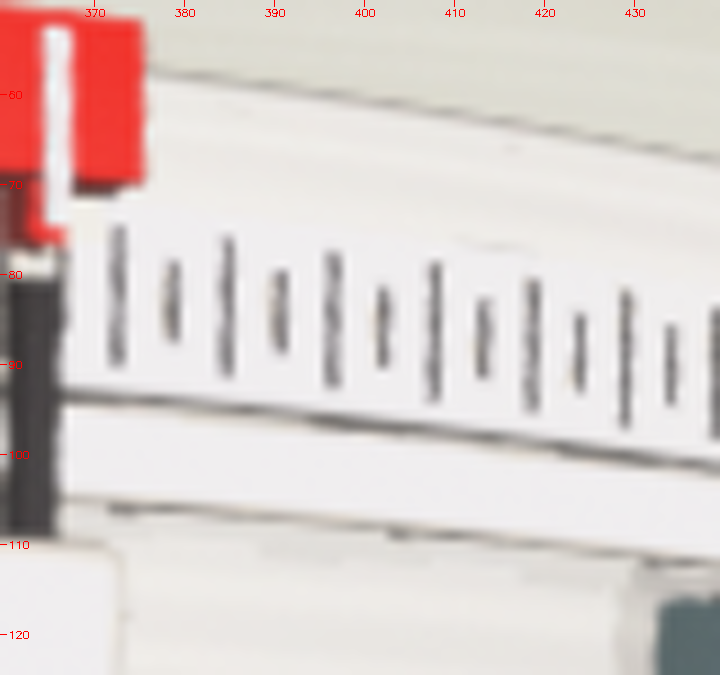

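```bash
python3 - <<'E'
from mp import *
f=load("wrist8.npz"); crop(f["frame"],340,50,390,115,9,"pics/w8c.png")
f2("wrist8.npz",(365.8,75.3),(363.4,80.3))
E
```

```text
[ 0.61206962 -0.00346499  0.043     ] [ 0.60840378 -0.00141034  0.043     ] dy mm 1.7932234054781595
```

View pics/w8c.png

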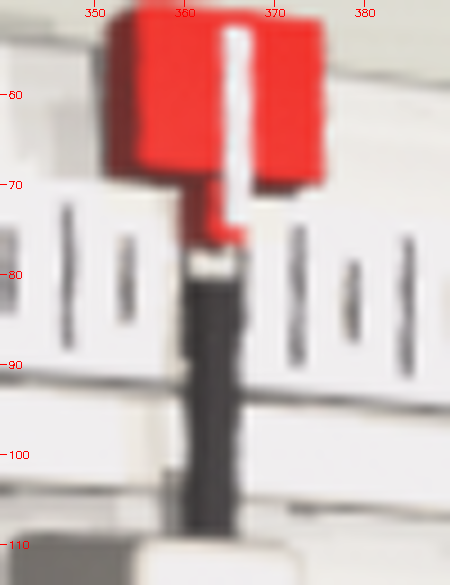

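The pointer is at about +1.8 mm, uncertain by about 1 mm from parallax. I'm winding another 12° (1 mm), then releasing and looking with the camera level with the mark.

```bash
python3 -m crank '[[[-1,-0.35,0,0.21,0],[-1,-0.36,0,0.16,0],[-1,-0.15,0,0.06,0],[-1,0,0,0,0]]]'; python3 arc.py 5 6; python3 -m crank '[[[1,0,0,0,0],[1,0,0,0,0],[1,0,0,0,0],[1,0,0,0,0],[1,0,0,0,0],[1,0,-3.0,0,0],[1,0,-3.0,0,0],[1,0,0,0,0]]]';python3 arc.py 5 1
```

```text
time: 12.32
tool_pos: [0.5261, 0.0747, 0.0663]
tool_rot: [-0.024, 0.022, 0.708, -0.706]
contact_force: [-2.2, 5.0, 8.0]
gripper_width: 0.162
t 12.32 tcp [0.5261 0.0747 0.0663] F [-2.2  5.   8. ] w 0.162 j [-0.   -0.05  1.94  0.    1.26  1.63]
angle -116.39504930246747 rad 0.04477352492188976
-111 [-0.36 -0.    0.16]
-106 [-0.38 -0.    0.1 ]
-101 [-0.39 -0.    0.07]
-96 [-0.39 -0.    0.04]
-91 [-0.39 -0.    0.  ]
-86 [-0.39 -0.   -0.03]
time: 13.32
tool_pos: [0.529, 0.0734, 0.129]
tool_rot: [-0.021, 0.025, 0.707, -0.707]
contact_force: [-0.4, 0.7, -0.4]
gripper_width: 1.0
t 13.32 tcp [0.529  0.0734 0.129 ] F [-0.4  0.7 -0.4] w 1.0 j [-0.   -0.12  1.89 -0.    1.36  1.63]
angle -112.39230483807816 rad 0.04473743980473716
-107 [-0.37  0.    0.13]
```

```bash
python3 -m crank '[[[1,0,0,3.8,0],[1,0,0,3.8,0],[1,0,0,0,0],[1,0,0,0,0]]]'; python3 look.py 9 wrist
python3 - <<'E'
from h import *
f=load("wrist9.npz"); P=f["pose"]; print(P[:3,3]); u,v=map(int,proj(f,[.6122,-.0031,.043],True)); print(u,v); crop(f["frame"],u-35,v-30,u+35,v+30,10,"pics/w9b.png")
E
```

```text
time: 13.82
tool_pos: [0.5212, -0.002, 0.1248]
tool_rot: [-0.024, 0.023, 0.707, -0.707]
contact_force: [0.3, 0.5, -0.8]
gripper_width: 1.001
t 13.88 tcp [ 0.5214 -0.0018  0.125 ] F [-0.8 -0.8 -1.3] w 1.0 j [-0.15 -0.14  1.92  0.    1.37  1.49]
[[-0.998 -0.001 -0.065]
 [ 0.065  0.001 -0.998]
 [ 0.001 -1.    -0.   ]]
[ 0.5917529  -0.00753967  0.30578892]
252 86
```

View pics/w9b.png

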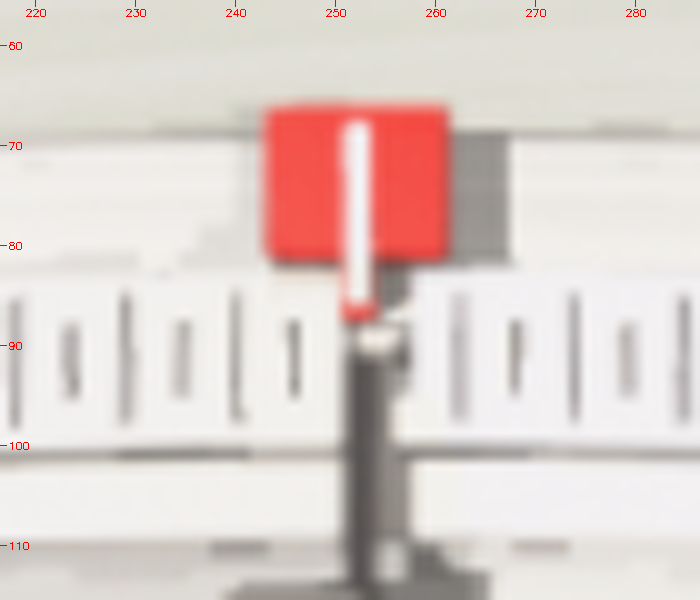

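View pics/wrist9.png

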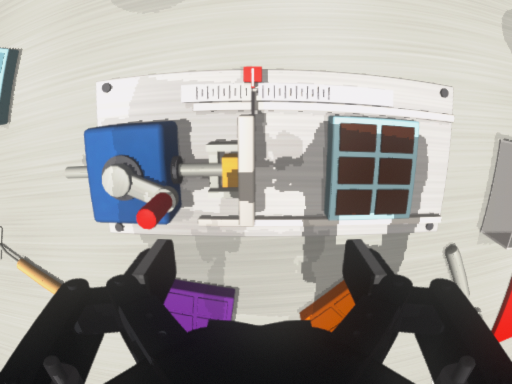

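The pointer (252.8,91) sits directly under the mark's line (252.4,86).

```bash
python3 - <<'E'
from mp import *
f2("wrist9.npz",(252.3,86.5),(252.9,91))
f=load("wrist9.npz"); e=load("wrist2.npz"); a=load("wrist1.npz")
for u,v,n in [(330,116,"front+x"),(418,120,"back+x"),(413,218,"back-x"),(328,217,"front-x")]: print(n,np.round(onz(f,u,v,.042,True),4))
print("fence top edges",onz(f,254,116,.06,True),onz(f,254,225,.06,True))
crop(f["frame"],230,100,430,240,4,"pics/w9m.png")
E
```

```text
[ 0.61195583 -0.00271594  0.043     ] [ 0.60793149 -0.00297052  0.043     ] dy mm -0.5354248992141896
front+x [ 0.5826 -0.0702  0.042 ]
back+x [ 0.5787 -0.1607  0.042 ]
back-x [ 0.4776 -0.1613  0.042 ]
front-x [ 0.4868 -0.0671  0.042 ]
fence top edges [ 0.58618024 -0.00277836  0.06      ] [0.49109245 0.0038142  0.06      ]
```

View pics/w9m.png

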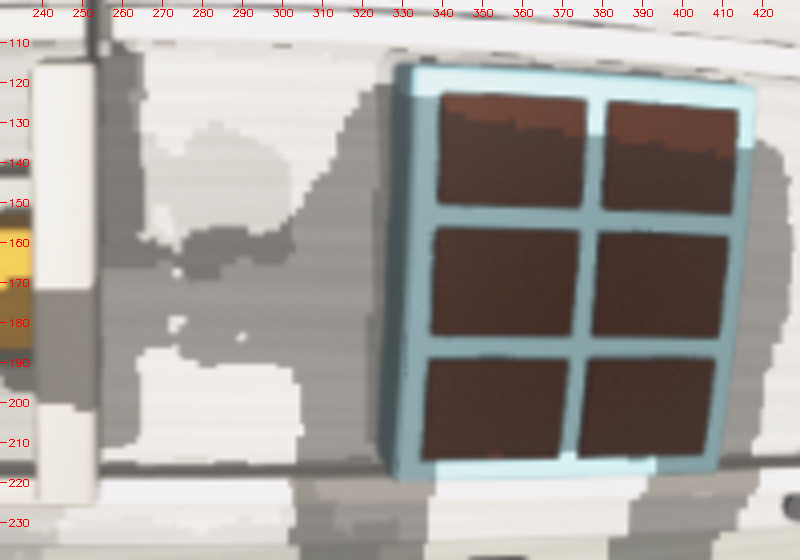

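Pointer is at -0.5 mm ±0.7, within tolerance. Next I turn the tool 90° so the flat finger edges face the mould, and move behind it.

```bash
python3 -m crank '[[[-0.9,0,0,2.5,-10],[-0.9,0,0,2,-10],[-0.9,0,0,2,-10],[-0.9,0,0,2,-10],[-0.9,0,0,2,-10],[-0.9,0,0,0,-10],[-0.9,0,0,0,-10],[-0.9,0,0,0,-10]]]';python3 -m crank '[[[-1,0,0,0,-10],[-1,0,0,0,0],[-1,0,0,0,0]]]'; python3 - <<'E'
from plant import *
from h import *
s=state();rep(s);print(np.round(R(s),3)); print(go(s,[.523,-.205,.1]))
f=load("wrist9.npz")
C=[onz(f,u,v,.042,True) for u,v in [(333.5,116),(328.5,219),(418,121),(409,217.5)]]
for c in C: print(np.round(c,4))
fr=(C[0]+C[1])/2; b=(C[2]+C[3])/2; print(fr,b,np.linalg.norm(fr-b),np.linalg.norm(C[0]-C[1]))
print("yaw front",np.arctan2(*(C[0]-C[1])[[1,0]]),np.arctan2(*(C[2]-C[3])[[1,0]]))
E
```

```text
time: 14.88
tool_pos: [0.5487, -0.0994, 0.1253]
tool_rot: [0.439, -0.439, 0.555, -0.554]
contact_force: [-0.5, -0.5, 0.3]
gripper_width: 0.052
time: 15.25
tool_pos: [0.5486, -0.0999, 0.1256]
tool_rot: [0.483, -0.483, 0.517, -0.516]
contact_force: [0.1, -0.6, 1.1]
gripper_width: -0.001
t 15.25 tcp [ 0.5486 -0.0999  0.1256] F [ 0.1 -0.6  1.1] w -0.001 j [-0.31 -0.06  1.84  0.    1.36 -0.25]
[[-0.067 -0.     0.998]
 [-0.998  0.    -0.067]
 [-0.    -1.    -0.   ]]
[10.66  2.56 -1.85]
[ 0.5826 -0.0735  0.042 ]
[ 0.4847 -0.0677  0.042 ]
[ 0.5777 -0.1607  0.042 ]
[ 0.4786 -0.1562  0.042 ]
[ 0.53364016 -0.07057053  0.042     ] [ 0.52816694 -0.15847498  0.042     ] 0.08807467795846216 0.09801876351375041
yaw front -0.05923850200725272 -0.045460049434354194
```

```bash
python3 -m crank '[[[-1,3.6,0,-0.6,0],[-1,3.6,0,-0.6,0],[-1,3.5,0,-0.5,0],[-1,0,3,0,0],[-1,0,3,0,0],[-1,0,2,0,0],[-1,0,0,0,0],[-1,0,0,0,0]]]'; python3 look.py 10 wrist scene
```

```text
time: 16.25
tool_pos: [0.5256, -0.2064, 0.047]
tool_rot: [-0.484, 0.483, -0.515, 0.517]
contact_force: [0.1, -0.3, 0.3]
gripper_width: 0.0
t 16.35 tcp [ 0.5259 -0.2066  0.0475] F [-0.2 -0.3  0.1] w -0.001 j [-0.51  0.05  1.88  0.    1.22 -0.44]
[[-0.065  0.003  0.998]
 [-0.998 -0.001 -0.065]
 [ 0.001 -1.     0.003]]
```

View pics/wrist10.png

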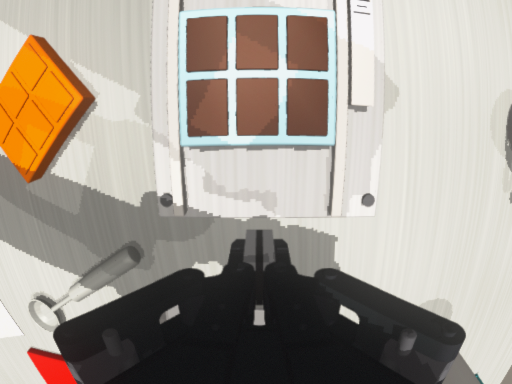

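View pics/scene10.png

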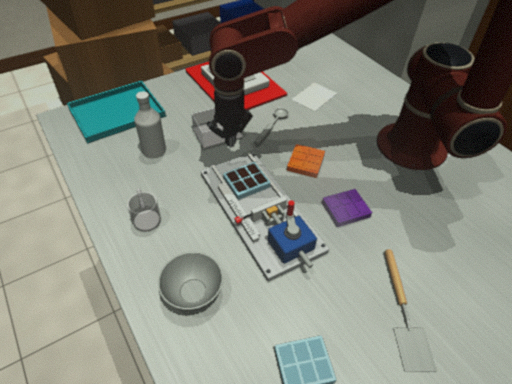

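```bash
python3 - <<'E'
from h import *
g=load("scene0.npz");t=load("top0.npz")
for p in [(342,208),(374,209),(374,250),(343,250)]: print("tub top",np.round(onz(t,*p,.06),3))
for p in [(323,252),(340,277)]: print("spoon",np.round(onz(t,*p,.01),3))
s=load("scene10.npz");crop(s["frame"],185,70,315,210,4.2,"pics/s10c.png")
E
```

```text
tub top [ 0.546 -0.307  0.06 ]
tub top [ 0.543 -0.411  0.06 ]
tub top [ 0.411 -0.404  0.06 ]
tub top [ 0.411 -0.306  0.06 ]
spoon [ 0.407 -0.25   0.01 ]
spoon [ 0.327 -0.303  0.01 ]
```

View pics/s10c.png

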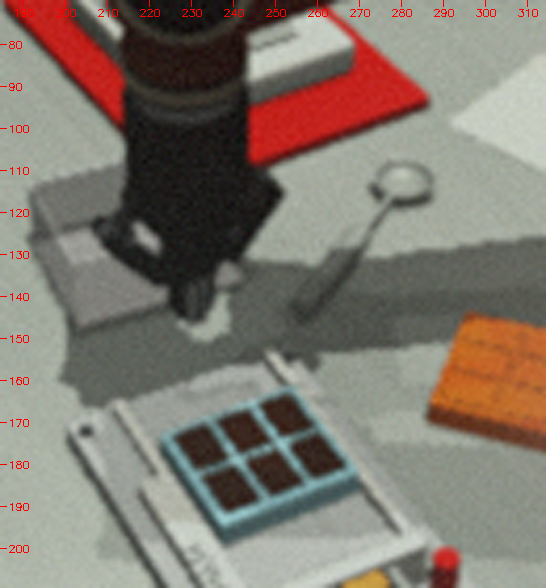

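```bash
python3 -m crank '[[[-1,0,1.5,0,0],[-1,0,1.5,0,0],[-1,0,0.8,0,0],[-1,0,0,0,0],[-1,0,0,0,0]]]'; python3 look.py 11 wrist scene;  python3 - <<'E'
from h import *
s=load("scene11.npz");crop(s["frame"],195,90,285,200,5.2,"pics/s11c.png")
for z in (.02,.03,.04,.05): print(z,proj(s,[.5256,-.2066,z]))
E
```

```text
time: 16.98
tool_pos: [0.5249, -0.2063, 0.008]
tool_rot: [-0.483, 0.483, -0.516, 0.516]
contact_force: [-0.7, -0.2, 0.5]
gripper_width: 0.0
t 17.08 tcp [ 0.5252 -0.2064  0.0084] F [-0.1  1.3  0.4] w -0.002 j [-0.51  0.1   1.89 -0.    1.15 -0.44]
[[-0.065  0.001  0.998]
 [-0.998 -0.001 -0.065]
 [ 0.    -1.     0.001]]
0.02 (np.float64(230.18525548300525), np.float64(161.94711429839447))
0.03 (np.float64(230.1139317628268), np.float64(159.43027041019582))
0.04 (np.float64(230.0416963584805), np.float64(156.88125536322656))
0.05 (np.float64(229.96853167734085), np.float64(154.29944835571655))
```

View pics/s11c.png

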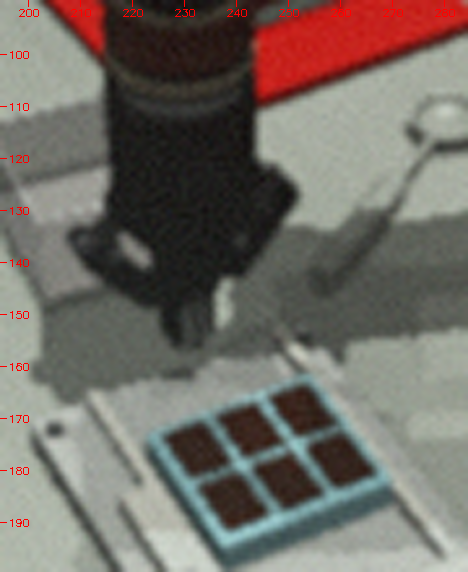

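View pics/wrist11.png

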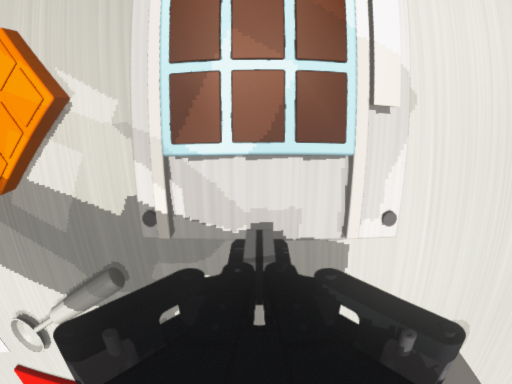

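The fingertip at scene (230,156) puts it about 40 mm up, again about 32 mm above the reported TCP. Going down another 1.2 cm gives a tip height of about 28 mm, with the bed at 20 and the mould top at 42.

```bash
python3 -m crank '[[[-1,0,0.6,0,0],[-1,0,0.6,0,0],[-1,0,0,0,0],[-1,0,0,0,0]]]'; python3 look.py 12 scene;  python3 - <<'E'
from h import *
s=load("scene12.npz");crop(s["frame"],195,110,285,200,6,"pics/s12c.png")
E
```

```text
time: 17.58
tool_pos: [0.5246, -0.2061, -0.0043]
tool_rot: [0.483, -0.483, 0.516, -0.516]
contact_force: [-0.2, -0.3, 0.4]
gripper_width: -0.001
t 17.62 tcp [ 0.5248 -0.2062 -0.0041] F [ 0.4 -0.2  0.1] w -0.001 j [-0.51  0.12  1.9  -0.    1.13 -0.44]
[[-0.065  0.     0.998]
 [-0.998 -0.    -0.065]
 [ 0.    -1.     0.   ]]
```

View pics/s12c.png

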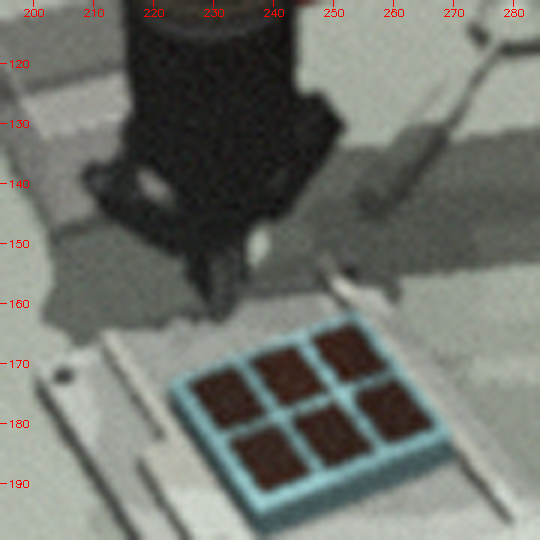

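```bash
python3 -m crank '[[[-1,-1,0,0,0],[-1,-1,0,0,0],[-1,-0.6,0,0,0],[-1,-0.5,0,0,0],[-1,-0.5,0,0,0],[-1,-0.5,0,0,0],[-1,-0.5,0,0,0]]]'; python3 look.py 13 wrist
```

```text
time: 18.5
tool_pos: [0.5277, -0.1604, -0.0041]
tool_rot: [-0.483, 0.484, -0.516, 0.516]
contact_force: [-0.2, -1.5, -0.6]
gripper_width: -0.004
t 18.55 tcp [ 0.5277 -0.1598 -0.0042] F [ 0.7 -0.9  0.4] w -0.001 j [-0.43  0.09  1.93 -0.    1.12 -0.36]
[[-0.065  0.     0.998]
 [-0.998 -0.    -0.065]
 [ 0.    -1.     0.   ]]
```

View pics/wrist13.png

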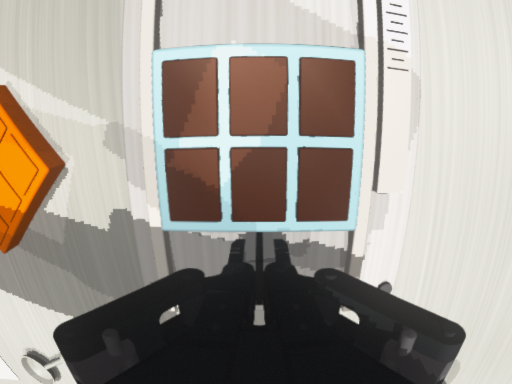

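The fingers (tips at row 232) are just at the mould's back edge, centred at about 259 against 257. I'm sliding it slowly.

```bash
python3 -m crank '[[[-1,-0.4,0,0,0],[-1,-0.6,0,0,0],[-1,-0.6,0,0,0],[-1,-0.6,0,0,0],[-1,-0.6,0,0,0],[-1,-0.6,0,0,0],[-1,-0.6,0,0,0],[-1,0,0,0,0]]]'; python3 look.py 14 wrist
```

```text
time: 19.55
tool_pos: [0.5302, -0.1193, -0.0043]
tool_rot: [0.484, -0.483, 0.516, -0.516]
contact_force: [0.2, 0.6, 0.1]
gripper_width: 0.001
t 19.6 tcp [ 0.5301 -0.1194 -0.0044] F [-0.4  0.6  0.4] w -0.003 j [-0.36  0.07  1.95  0.    1.12 -0.29]
[[-0.065 -0.     0.998]
 [-0.998  0.001 -0.065]
 [-0.001 -1.    -0.   ]]
```

View pics/wrist14.png

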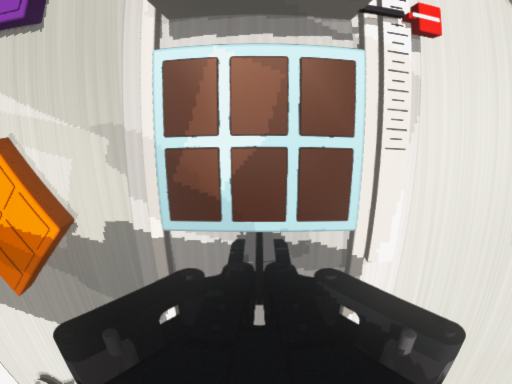

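```bash
python3 - <<'E'
from h import *
f=load("wrist14.npz")
a=onz(f,259,46,.042,True); print("front",a,onz(f,260,231,.042,True)); 
for v,z in ((14,.06),(18,.022),(18,.06)): print(onz(f,259,v,z,True))
crop(f["frame"],150,0,450,100,2.6,"pics/w14c.png")
E
```

```text
front [ 0.53693302 -0.02080584  0.042     ] [ 0.53176202 -0.10830595  0.042     ]
[ 0.53755546 -0.01120598  0.06      ]
[ 0.53822793 -0.0008168   0.022     ]
[ 0.53744284 -0.01294376  0.06      ]
```

View pics/w14c.png

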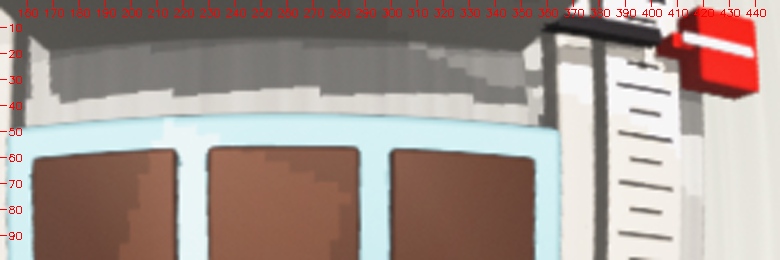

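About 20 mm of gap is left. I'm going 15 mm slowly, then in small force-checked steps.

```bash
python3 -m crank '[[[-1,-0.4,0,0,0],[-1,-0.4,0,0,0],[-1,-0.3,0,0,0],[-1,-0.2,0,0,0],[-1,-0.1,0,0,0],[-1,-0.1,0,0,0]]]'; python3 -m crank '[[[-1,-0.1,0,0,0],[-1,-0.1,0,0,0]]]'; python3 look.py 15 wrist; python3 - <<'E'
from h import *
f=load("wrist15.npz");crop(f["frame"],150,0,450,100,2.6,"pics/w15c.png")
E
```

```text
time: 20.35
tool_pos: [0.5311, -0.1052, -0.0043]
tool_rot: [0.483, -0.483, 0.516, -0.516]
contact_force: [0.2, -1.2, -0.8]
gripper_width: 0.004
time: 20.6
tool_pos: [0.5313, -0.1033, -0.0043]
tool_rot: [0.483, -0.483, 0.516, -0.516]
contact_force: [0.3, -1.5, -1.2]
gripper_width: 0.0
t 20.65 tcp [ 0.5313 -0.1032 -0.0043] F [ 0.3 -1.3 -1.5] w 0.003 j [-0.33  0.07  1.95  0.    1.12 -0.26]
[[-0.065 -0.     0.998]
 [-0.998  0.    -0.065]
 [-0.    -1.    -0.   ]]
```

View pics/w15c.png

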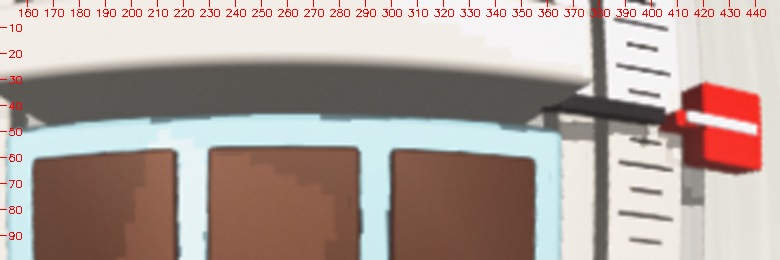

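```bash
for i in 1; do python3 -m crank '[[[-1,-0.1,0,0,0],[-1,-0.1,0,0,0]]]' | grep -E "pos|force"; python3 -m crank '[[[-1,-0.1,0,0,0]]]'| grep -E "pos|force"; python3 -m crank '[[[-1,-0.05,0,0,0]]]'| grep -E "pos|force"; done
```

```text
tool_pos: [0.5315, -0.1013, -0.0042]
contact_force: [0.6, -1.9, -1.6]
tool_pos: [0.5315, -0.1003, -0.0042]
contact_force: [0.3, -2.8, -1.3]
tool_pos: [0.5316, -0.0998, -0.0042]
contact_force: [-0.1, -3.0, -2.1]
```

```bash
python3 -m crank '[[[-1,-0.05,0,0,0]]]' | grep -E "pos|force"; python3 -m crank '[[[-1,-0.05,0,0,0]]]'| grep -E "pos|force"; python3 look.py 16 wrist; python3 - <<'E'
from h import *
f=load("wrist16.npz");crop(f["frame"],150,0,450,100,2.6,"pics/w16c.png")
E
```

```text
tool_pos: [0.5315, -0.0997, -0.0042]
contact_force: [-1.3, -3.8, -0.2]
tool_pos: [0.5314, -0.0997, -0.0042]
contact_force: [-0.8, -6.5, -0.6]
t 21.45 tcp [ 0.5315 -0.0997 -0.0042] F [-1.7 -5.5 -2.2] w -0.003 j [-0.32  0.06  1.95 -0.    1.12 -0.26]
[[-0.065 -0.001  0.998]
 [-0.998 -0.002 -0.065]
 [ 0.002 -1.    -0.   ]]
```

View pics/w16c.png

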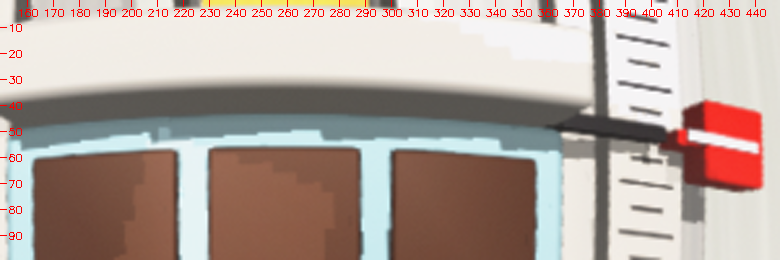

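Contact is made: force 6 N and the position has stopped. I'm adding small steps to reach about 11–12 N at the hand.

```bash
python3 -m crank '[[[-1,-0.05,0,0,0]]]' | grep -E "pos|force"; python3 -m crank '[[[-1,-0.04,0,0,0]]]'| grep -E "pos|force";
```

```text
tool_pos: [0.5314, -0.0997, -0.0041]
contact_force: [-1.7, -8.3, -0.7]
tool_pos: [0.5315, -0.0997, -0.0041]
contact_force: [-1.5, -9.0, -1.7]
```

```bash
python3 -m crank '[[[-1,0,0,0,0]]]' | grep -E "pos|force"; python3 - <<'E'
from plant import *
from h import *
rep(state())
E
```

```text
tool_pos: [0.5315, -0.0997, -0.0041]
contact_force: [-1.8, -8.6, -1.4]
t 21.82 tcp [ 0.5315 -0.0997 -0.0041] F [-1.8 -8.6 -1.4] w -0.002 j [-0.32  0.06  1.95 -0.    1.12 -0.25]
```

```bash
python3 -m crank '[[[-1,-0.04,0,0,0]]]' | grep -E "pos|force"; python3 -m crank '[[[-1,-0.02,0,0,0],[-1,0,0,0,0]]]'| grep -E "pos|force";python3 -m crank '[[[-1,0,0,0,0],[-1,0,0,0,0],[-1,0,0,0,0]]]'| grep -E "pos|force"; python3 look.py 17 wrist;python3 - <<'E'
from h import *
f=load("wrist17.npz");crop(f["frame"],340,0,450,100,6,"pics/w17c.png")
E
```

```text
tool_pos: [0.5315, -0.0997, -0.0041]
contact_force: [-2.0, -10.5, -0.4]
tool_pos: [0.5315, -0.0997, -0.0041]
contact_force: [-2.5, -9.4, -2.0]
tool_pos: [0.5315, -0.0997, -0.0041]
contact_force: [-1.4, -9.1, -1.3]
t 22.62 tcp [ 0.5315 -0.0997 -0.0041] F [ -2.9 -10.5  -2.1] w -0.003 j [-0.32  0.06  1.95 -0.    1.12 -0.25]
[[-0.065 -0.001  0.998]
 [-0.998 -0.004 -0.065]
 [ 0.004 -1.    -0.   ]]
```

View pics/w17c.png

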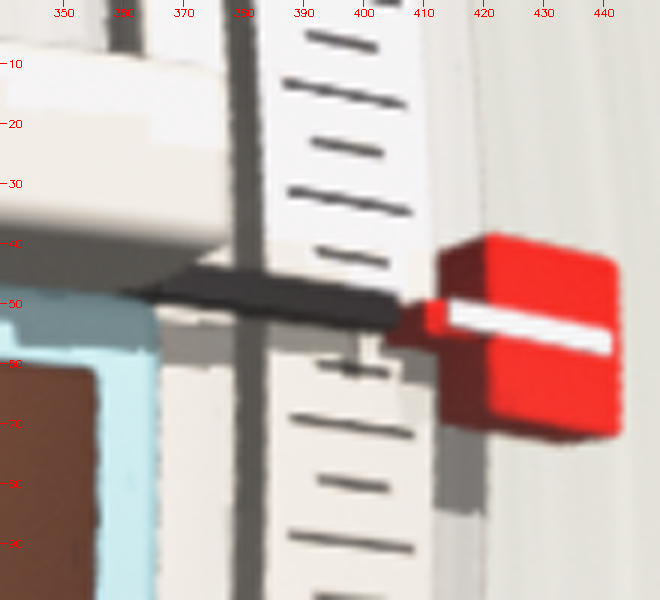

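```bash
python3 -m crank '[[[-1,-0.04,0,0,0],[-1,0,0,0,0]]]' | grep -E "force"; python3 -m crank '[[[-1,-0.01,0,0,0],[-1,0,0,0,0]]]'| grep -E "pos|force";python3 -m crank '[[[-1,0,0,0,0],[-1,0,0,0,0]]]'| grep -E "pos|force"; python3 - <<'E'
from mp import *
f2("wrist17.npz",(414,51.3),(405.5,51.5))
E
```

```text
contact_force: [-2.2, -12.0, -2.1]
tool_pos: [0.5315, -0.0997, -0.004]
contact_force: [-2.7, -11.1, -2.2]
tool_pos: [0.5315, -0.0997, -0.004]
contact_force: [-2.8, -11.7, -1.2]
[ 0.61333881 -0.00222195  0.043     ] [ 0.60842431 -0.00276198  0.043     ] dy mm -0.8824379177532161
```

It held at about 11.7 N with the pointer still near the mark. I'm backing straight off and lifting.

```bash
python3 -m crank '[[[-1,0.1,0,0,0],[-1,0.2,0,0,0],[-1,0.5,0,0,0],[-1,1.2,0,0,0],[-1,1.5,0,0,0],[-1,0,-3,0,0],[-1,0,-4,0,0],[-1,0,-4,0,0]]]'; python3 -m crank '[[[-1,-3.5,0,0,0],[-1,-3.5,0,0,0],[-1,-3,0,0,0],[-1,0,0,0,0],[-1,0,0,0,0]]]'; python3 look.py 18 wrist scene
```

```text
time: 24.38
tool_pos: [0.5293, -0.1326, 0.1068]
tool_rot: [0.483, -0.483, 0.516, -0.516]
contact_force: [0.4, -0.8, 0.4]
gripper_width: -0.002
time: 25.0
tool_pos: [0.5361, -0.0329, 0.1058]
tool_rot: [-0.483, 0.483, -0.516, 0.516]
contact_force: [-0.4, -0.9, 0.6]
gripper_width: -0.0
t 25.1 tcp [ 0.5361 -0.0331  0.1058] F [ 0.3 -1.2  0.5] w 0.001 j [-0.2  -0.09  1.9  -0.    1.33 -0.13]
[[-0.066 -0.     0.998]
 [-0.998 -0.    -0.066]
 [ 0.    -1.    -0.   ]]
```

View pics/wrist18.png

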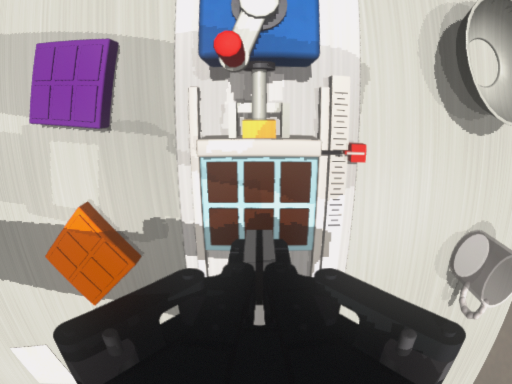

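View pics/scene18.png

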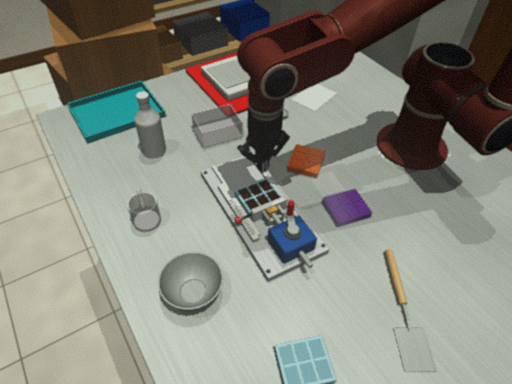

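```bash
python3 - <<'E'
from mp import *
f=load("wrist18.npz"); crop(f["frame"],185,125,380,260,4,"pics/w18c.png")
E
```

```text
(no output)
```

View pics/w18c.png

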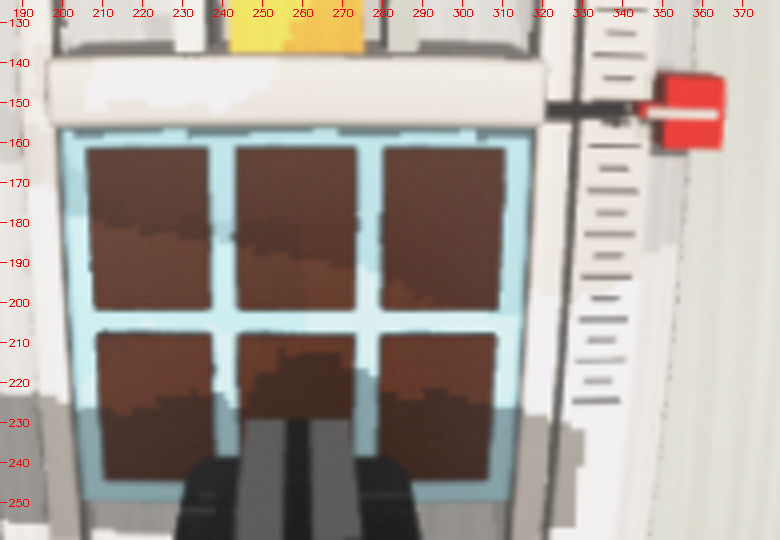

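```bash
python3 - <<'E'
from mp import *
f2("wrist18.npz",(347.5,152.2),(341,151.7))
f=load("wrist18.npz")
b=onz(f,205,249,.042,True);c=onz(f,315,249,.042,True);print(b,c,"yaw",np.arctan2(c[1]-b[1],c[0]-b[0]),"jig -0.070")
print("front est",(b+c)/2+np.array([.0063,.0898,0]))
from plant import *
rep(state()); job_done()
E
```

```text
[ 0.61392262 -0.00267759  0.043     ] [ 0.60810538 -0.00201741  0.043     ] dy mm 0.2516942978561651
[ 0.48279874 -0.08484251  0.042     ] [ 0.58482011 -0.09158609  0.042     ] yaw -0.06600363735457215 jig -0.070
front est [0.54010942 0.0015857  0.042     ]
t 25.1 tcp [ 0.5361 -0.0331  0.1058] F [ 0.3 -1.2  0.5] w 0.001 j [-0.2  -0.09  1.9  -0.    1.33 -0.13]
the job is handed in; nothing more can be done
```

The job is done and handed in at about 25 s of the 72 s allowed. There is no verdict yet.

- **Fence:** I gripped the crank handle and wound the fence clockwise until its pointer was about 8.1 mm past the red mark. I then wound it back counter-clockwise onto the mark.
- **Mould:** I slid the loaded mould along the bed against the fence with the shut fingers. I pressed until the hand force was about 11–12 N, held it for roughly 0.8 s, then backed off and lifted clear. The fence should have felt about 8–10 N after the mould's drag; I only estimated that.

**Last checks:**
- **Pointer:** the views put it at -0.5 mm before pressing, -0.9 mm while pressing at about 10 N at the hand, and +0.25 mm after release. They disagree by about 1 mm, the measuring error, but all are inside ±2 mm.
- **Mould square and home:** its angle was -0.066 rad against the jig's -0.070, and it shows no visible gap to the fence.
- **Robot and other things:** the robot's measured force was within noise of zero. In the last pictures the other things look where they were, though I checked that by eye only.

**One disagreement with the description:** the shut fingertips were about 30 mm farther back than the reported tool point. My first grip closed above the handle without touching it, so I corrected for the offset from the pictures.

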